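Load the fat cell into the turntable's battery bay

ROBOT

A 7-joint arm with a two-finger parallel gripper is mounted at the origin on the work surface. World frame = base frame: x ahead of the robot, y to its left, z up, the work surface at z = 0. Lengths are in m, angles in rad, forces in N, time in s.
With the tool pointing down it reaches from about 0.35 to 0.9 m from the base axis. Payload 7.2 kg.
Tool frame: the origin (TCP) lies at the very end of the fingers, on their centre line; the grasp point (between the pads) lies arm.tcp_to_grasp behind it (arm.tcp_to_grasp is the distance from the TCP to the grasp point, in m); z points along the fingers, y is the line along which they close (so a half turn about z gives the same grasp; the last joint's range is limited). The gripper opens to 88 mm and grips with 3 to 60 N. Pads are 20 mm wide; open, the fingers measure 115 mm over their backs; the gripper's body (75 mm by 178 mm) begins 61 mm behind the grasp point.
Start: joints at [-1.395, 0.411, -0.013, 1.596, 0.006, 1.134, -0.082], TCP at [0.151, 0.607, 0.198] pointing down, gripper open.
Joint ranges: [-2.95, 2.95], [-0.29, 1.99], [-1.47, 1.44], [0.14, 2.54], [-1.03, 4.17], [0.13, 1.85], [-2.86, 2.86]. Speed limits (rad/s): [2.39, 2.39, 3.01, 3.01, 3.14, 3.14, 3.14].

INTERFACE

Orientations are given as [roll, pitch, yaw] about the fixed x, y, z axes, in that order (R = Rz(yaw) Ry(pitch) Rx(roll)).
In Python, from cell import arm, optics gives the robot as it stands.
- The arm moves only by the tool jog_arm, never from a script. Its argument "plan" is a list that holds one entry, the list of rows, each a list of 7 numbers: the shift along the tool's x, y, z in cm, then the turn, a rotation vector about the tool's x, y, z in rad, then the opening, from 0 (shut) to 1 (fully open). A call has 1 to 12 rows; each row is the pose to reach, as a shift and turn from the pose commanded when the call began, along the tool's axes at that moment; what a row does not reach only later rows make up. A row lasts 1/10 s, in which the tool goes at most 50 mm and 8.59 degrees, less where a joint would pass 70% of its speed; a pose out of reach is approached as far as the arm can. A call with a gripper value outside its range is refused whole. The fingers move at their own pace and stop on an object; "squeeze" is the grip in N (left out, the last holds). Time passes only in rows, so rows that repeat a pose let the fingers close. It gives the time, the measured TCP pose, the force, the opening and the grip force at its end, in the units of the state.
- arm.state(): the state, without advancing time (a new reading comes with each control period).
- optics.get_image(name): name is "side" or "top"; returns a dict with "color" (384x512x3 uint8, blue, green, red), "K" (3x3 intrinsics, pixels), "world_to_cam" (4x4, takes a point from world to camera coordinates). Camera axes: x right, y down, z forward; pixel columns grow to the right and rows downward; lengths in m; the calibration is good to about 2 mm. A picture is of the moment at which its call begins. There is no depth.
- arm.sign_off(): hands the job in; it is judged then, once.
The state is a dict: "time_s": time; "joint_positions": joint angles; "joint_velocities": joint speeds; "effort": joint torques, N m; "tcp_pos": TCP position; "orientation": TCP orientation; "force": force on the tool from outside, world axes, zero at the start; "ft_torque": the same for the moment, N m; "gripper_width": opening from 0.0 (shut) to 1.0 (fully open); "grasp_force": force on a finger pad.
Only numpy, scipy, OpenCV 4.12 (cv2) and the standard library are available. Lean on these libraries where they do the work, as an engineer would, in place of code of your own. Each camera call takes 0.05 s, during which the arm holds its last target. There are 200 camera calls.

TASK

Take the fat battery cell out of the caddy, lay it on its side in the wooden V-shaped rest and let it go, so that you can take it again across its side. Then load it into the open battery bay of the decorating turntable: its flat end against the spring contact, its nub end pressed down until both prongs of the catch have sprung back over it and hold it level. Leave the thin cell and the bottle in the caddy, and do not disturb the other things on the table.

Things in the scene. Friction and masses are not known exactly. Their poses are not given: they have to be found in the camera images.
- cell_mid (a point): the fat battery cell: steel cylinder with grey jacket, 34 mm diameter, body 58 mm long, plus a brass nub 10 mm in diameter and 4 mm long at one end; about 140 g. The point is the centre of the 58 mm body; its +z axis runs along the cell towards the nub. It starts upright, nub up, in any one of the caddy's pockets, flat end 4 mm above the table.
- cell_nub (a point): the outer end face of the cell's nub, on the cell's axis, 33 mm from the centre of the body
- caddy: fixed grey open box 50 x 166 x 24 mm, walls and floor 4 mm, three pockets (42 mm across x, about 50 mm along y) in a row along its own y at -54, 0, +54 mm; holds, in any order, the fat cell (its top 66 mm above the table), a thin cell (53 mm) and a small bottle (78 mm). Origin under its centre; neighbours stand close along y, the x sides are free.
- rest_seat (a point): fixed wooden V-shaped brush rest: board 130 x 70 x 10 mm with a V trough 120 mm long along the point's x, open at both ends (sides at 30 degrees, top edges 19 mm above the table, 16 mm either side of the middle). The point is where the lying fat cell's centre comes to be, 30 mm above the table; z up. The cell may lie either way round.
- bay_seat (a point): the turntable's fixed battery bay: the point where the centre of the loaded cell's body comes to be, 30 mm above the table; x runs along the bay from spring to catch (the nub's direction), z up. A V trough like the rest's carries the cell from x = -19 to +27 mm, its top edges 19 mm above the table and 16 mm either side of the middle.
- bay_spring (a point): on the bay's axis at the face of the free spring contact, 25 mm from bay_seat on its -x side; axes as bay_seat. The contact is an upright steel plate 22 mm wide, 17 to 29 mm above the table, that slides back up to 14 mm (4 mm with the cell loaded). Its housing behind reaches 27 mm farther back and 32 mm above the table.
- bay_catch (a point): midway between the two noses of the spring catch, 25 mm from bay_seat on its +x side and 43 mm above the table (the noses' undersides); axes as bay_seat. Prongs 5 mm wide at y = -14 and +14 mm; above the noses are ramps 62 degrees steep, rising away from the spring to 54 mm above the table. The noses overlap the loaded cell's end by 4 mm.
- bay_tab (a point): face of the fixed steel tab that meets the nub, 33 mm from bay_seat on its +x side, 12 mm wide, up to 34 mm above the table. The cell goes in nub end raised 30 to 40 degrees, flat end on the trough and pushed some 6 mm against the spring; then the nub end is brought down, pushing the prongs outward, until they spring back over it.
- drum (a point): the turntable's drum, fixed to the bay: 85 mm radius, 54 mm high, with a fixed plaster bowl (104 mm diameter) on it, to 99 mm above the table; the point is on the drum's axis at table height
- plunger (a joint): how far the spring contact is pushed in, m: 0 free, 0.014 at its stop, 0.004 with the cell loaded; stiffness 350 N/m with 0.7 N preload
- catch (a joint): how far the catch's prongs are pushed outward along the bay's x, m: 0 free, 0.010 at the stop; stiffness 350 N/m with 1 N preload. Back near 0 once the cell is held
- can_a_mid (a point): bystander: closed paint can, 100 mm diameter, 110 mm high; its centre
- can_b_mid (a point): bystander: closed paint can, 84 mm diameter, 95 mm high; its centre
- pot_mid (a point): bystander: little glass pot with a black cap, 36 mm diameter, 52 mm high, standing between the rest and the bay; its centre
- tub_mid (a point): bystander: open white plastic tub, 80 mm diameter, 75 mm high; its centre
- brush_mid (a point): bystander: paint brush lying flat, 200 mm long, less than 30 mm high; about its middle, x along it
- canlid_mid (a point): bystander: flat can lid lying on the table, 90 mm diameter, 8 mm high; its centre
- small_mid (a point): bystander in the caddy: the thin cell, 25 mm diameter, 49 mm tall, standing; its centre
- tint_mid (a point): bystander in the caddy: small bottle, 32 mm diameter, 74 mm tall, standing; its centre

How it is judged:
On the way:
1. the fat cell lies on its side in the wooden V-shaped rest, let go (x of cell_mid in the frame of rest_seat between -0.045 and 0.045 m and y of cell_mid in the frame of rest_seat between -0.008 and 0.008 m and z of cell_mid in the frame of rest_seat between -0.008 and 0.008 m and angle between the z axis of cell_mid and the x axis of rest_seat, either way round below 0.15 rad and contact force between cell and the fingers below 0.05 N and linear speed of cell below 0.03 m/s), for 0.2 s.
At the end, for the whole second after the job is handed in: The fat cell lies at rest, level and along the bay (within 4.5 degrees; centre 3 mm, nub 4 mm in height and 4 mm sideways), flat end pushing the spring contact in by over 2.5 mm, nub at the tab, the catch sprung back to within 3 mm of free (x of cell_nub in the frame of bay_seat between 0.029 and 0.038 m and y of cell_nub in the frame of bay_seat between -0.004 and 0.004 m and z of cell_nub in the frame of bay_seat between -0.004 and 0.004 m and z of cell_mid in the frame of bay_seat between -0.003 and 0.003 m and angle between the z axis of cell_mid and the x axis of bay_seat, either way round below 0.08 rad and value of joint plunger above 0.0025 m and value of joint catch below 0.003 m and linear speed of cell below 0.02 m/s and angular speed of cell below 0.3 rad/s); the robot touches nothing.
It fails at once if a paint can, the tub, the little pot, the brush or the can lid is moved by more than 25 mm (distance of any of pot_mid, can_a_mid, can_b_mid, tub_mid, brush_mid, canlid_mid from where it was at the start of the episode above 0.025 m).
It fails at once if the thin cell or the small bottle is moved by more than 25 mm (distance of any of small_mid, tint_mid from where it was at the start of the episode above 0.025 m).
It also fails if it takes over 53 s, if anything falls off the work surface, if the arm or the gripper's body presses on something with over 40 N, if the wrist force passes 120 N, or if a joint passes its speed limit or range.

## Working session

There is one attempt and no reset: what is moved stays moved. The work goes in short steps, Python scripts to look and compute and a tool call to move; the robot and the scene stay as the last step left them, time stands still between calls to the robot, and variables do not carry over. Pictures are saved under pics/ and viewed, at most 10 in all, crops included, and the job is handed in when it is done.

Besides the shell and the picture viewer there is one more tool, called by a JSON object that holds its "name" and its "arguments", one argument or row to a line. jog_arm: Moves the arm, as the interface text tells. Its arguments: {"type":"object","properties":{"plan":{"type":"array"},"squeeze":{"type":"number"}},"required":["plan"]}

```bash
mkdir -p pics; ls
python3 - <<'E'
from cell import arm, optics
import cv2, json
import numpy as np
print(arm.state(), arm.tcp_to_grasp)
for n in ["side","top"]:
    d=optics.get_image(n); cv2.imwrite(f"pics/{n}0.png",d["color"]); print(n,d["K"].tolist(),np.round(d["world_to_cam"],4).tolist())
E
```

```text
pics
{'time_s': 0.0, 'joint_positions': array([-1.3951858 ,  0.41189016, -0.01269923,  1.5970169 ,  0.00556831,
        1.1343132 , -0.08220781]), 'joint_velocities': array([-0.0013383 , -0.00030416,  0.00070216,  0.00052212, -0.00054903,
        0.00090736, -0.00109005]), 'effort': array([-4.98287664e-04, -5.87939036e+01,  6.42022323e-01, -2.91076040e+01,
       -5.36407647e-02,  1.82148709e-02,  1.69621317e-04]), 'tcp_pos': array([0.15078649, 0.60598257, 0.19702636]), 'orientation': array([-3.14000266e+00,  8.94339612e-05,  2.89777374e+00]), 'force': array([0.00239842, 0.13511583, 0.08177714]), 'ft_torque': array([ 0.00820757, -0.00673037,  0.00090195]), 'grasp_force': 0.0, 'gripper_width': 1.0011914264422082} 0.0187
side [[381.41122351869626, 0.0, 261.2699028352972], [0.0, 381.41122351869626, 192.63454081329712], [0.0, 0.0, 1.0]] [[0.8198, -0.5726, -0.0009, -0.4326], [-0.3169, -0.4524, -0.8337, 0.2731], [0.4769, 0.6838, -0.5523, 0.8917], [0.0, 0.0, 0.0, 1.0]]
top [[416.15498182941445, 0.0, 252.65024544584466], [0.0, 416.15498182941445, 196.3513788970816], [0.0, 0.0, 1.0]] [[0.0018, -1.0, 0.0032, 0.0411], [-0.9765, -0.0024, -0.2156, 0.5573], [0.2156, -0.0027, -0.9765, 1.2735], [0.0, 0.0, 0.0, 1.0]]
```

Run:
```python
import cv2
for n in ["side","top"]:
    cv2.imwrite(f"pics/{n}0b.png",cv2.resize(cv2.imread(f"pics/{n}0.png"),(800,600),interpolation=cv2.INTER_CUBIC))
```

```text
(no output)
```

View pics/side0b.png

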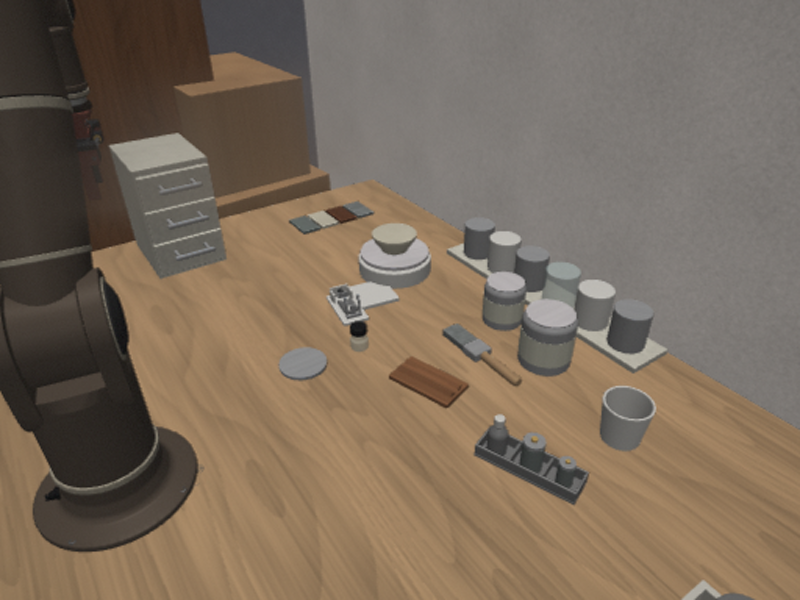

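View pics/top0b.png

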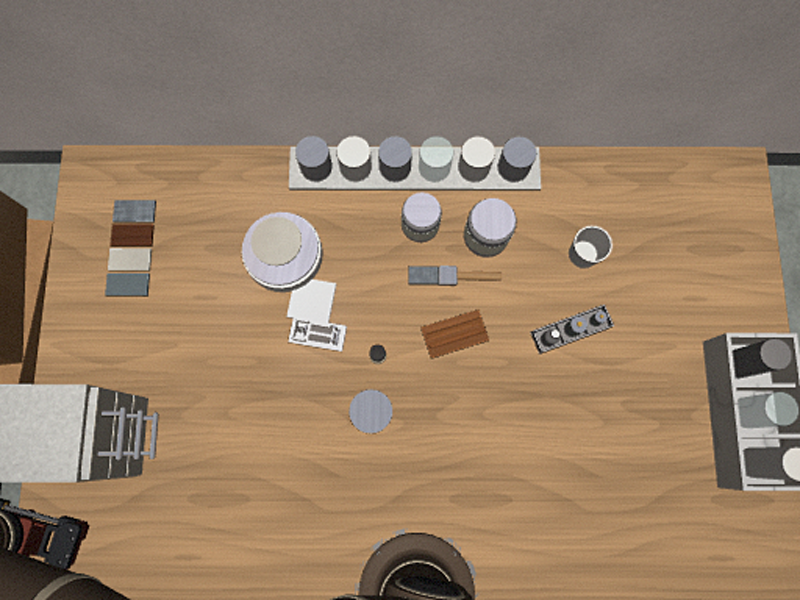

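Side view: the caddy at (530,460) holds, left to right, bottle, fat cell (533,450) and thin cell. The rest is at (428,380), the bay at (347,300), and the pot at (358,335). Top view: fat cell at (579,324), rest (455,333), bay (318,334), pot (377,353). Next I'll zoom in on the relevant parts.

Run:
```python
import cv2, numpy as np
t=cv2.imread("pics/top0.png"); s=cv2.imread("pics/side0.png")
def crop(i,x,y,w,h,f): return cv2.resize(i[y:y+h,x:x+w],(w*f,h*f),interpolation=cv2.INTER_CUBIC)
a=crop(t,180,190,50,37,8)   # bay top
b=crop(t,338,190,50,37,8)   # caddy top
c=crop(s,200,170,50,37,8)   # bay side
d=crop(t,266,195,50,37,8)   # rest top
cv2.imwrite("pics/z1.png",np.vstack([np.hstack([a,b]),np.hstack([c,d])]))
```

```text
(no output)
```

View pics/z1.png

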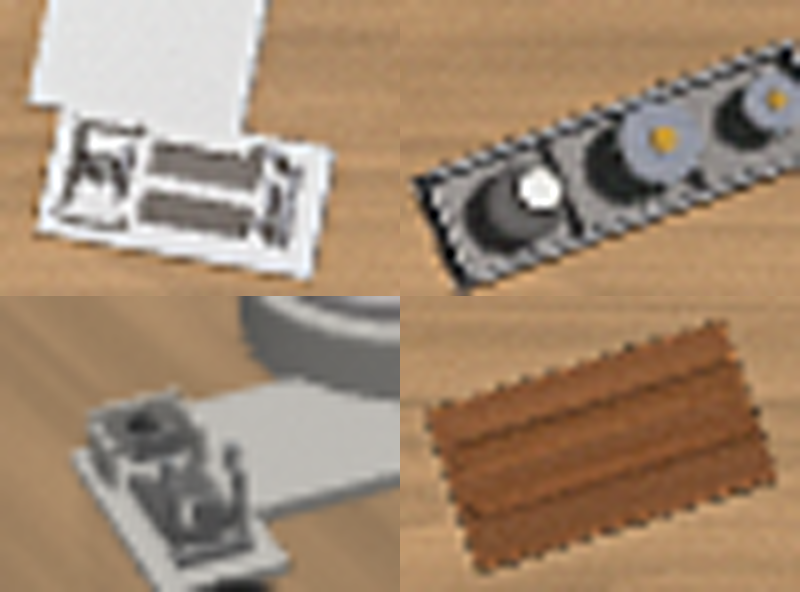

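```bash
cat > h.py <<'E'
import cv2, numpy as np
from scipy.spatial.transform import Rotation as R
from cell import arm, optics
def ray(d,u,v):
    M=np.array(d["world_to_cam"]);Rm,t=M[:3,:3],M[:3,3]
    r=Rm.T@np.linalg.inv(d["K"])@np.array([u,v,1.]); return -Rm.T@t, r
def onplane(d,u,v,z):
    c,r=ray(d,u,v); return c+r*(z-c[2])/r[2]
def proj(d,p):
    M=np.array(d["world_to_cam"]);q=np.array(d["K"])@(M[:3,:3]@p+M[:3,3]); return q[:2]/q[2]
def tri(obs):
    A=np.zeros((3,3));b=np.zeros(3)
    for d,u,v in obs:
        c,r=ray(d,u,v);r/=np.linalg.norm(r);P=np.eye(3)-np.outer(r,r);A+=P;b+=P@c
    return np.linalg.solve(A,b)
def cents(m,amin=3):
    n,l,s,c=cv2.connectedComponentsWithStats(m.astype(np.uint8))
    return [(*np.round(c[i],2),int(s[i,4])) for i in range(1,n) if s[i,4]>=amin]
def rel(pos,Rt):
    "shift (cm) and rotvec from present measured pose to target pose, tool axes"
    s=arm.state();R0=R.from_euler('xyz',s["orientation"])
    return np.round(R0.inv().apply(np.array(pos)-s["tcp_pos"])*100,2), np.round((R0.inv()*Rt).as_rotvec(),3)
def toolR(back,close):
    "tool with backward direction 'back', closing axis near 'close'"
    z=-np.array(back,float);z/=np.linalg.norm(z);y=np.array(close,float);y-=z*(y@z);y/=np.linalg.norm(y)
    return R.from_matrix(np.c_[np.cross(y,z),y,z])
E
python3 - <<'E'
from h import *
T=optics.get_image("top");S=optics.get_image("side")
for n,d,(x,y,w,h) in [("top",T,(330,185,70,50)),("side",S,(295,260,90,70))]:
    c=cv2.cvtColor(d["color"],cv2.COLOR_BGR2HSV)[y:y+h,x:x+w]
    m=(c[...,0]>15)&(c[...,0]<32)&(c[...,1]>130)
    print(n,[(a+x,b+y,k) for a,b,k in cents(m,2)])
t=T["color"].astype(int)
# rest: dark reddish brown
hs=cv2.cvtColor(T["color"],cv2.COLOR_BGR2HSV)
print("wood/rest hsv",hs[215,292],hs[240,292],hs[205,300])
def px(u,v,x0,y0): return x0+(u+.5)/8-.5, y0+(v+.5)/8-.5
# rest corners read from zoom (offset 400,296)
for z in (.01,):
    C=np.array([onplane(T,*px(u-400,v-296,266,195),z)[:2] for u,v in [(428,408),(728,322),(775,482),(482,573)]])
    print("rest",C.mean(0).round(4),C.round(3).tolist(), "axis",np.degrees(np.arctan2(*(C[2]-C[3]+C[1]-C[0])[::-1])))
def bay(u,v,z): return onplane(T,*px(u,v,180,190),z)
C=np.array([bay(u,v,.019)[:2] for u,v in [(153,142),(262,158),(250,240),(138,220)]])
print("trough",C.mean(0).round(4),C.round(4).tolist(),np.degrees(np.arctan2(*(C[2]-C[3]+C[1]-C[0])[::-1])))
C=np.array([bay(u,v,.006)[:2] for u,v in [(60,110),(333,150),(312,277),(38,235)]])
print("plate",C.mean(0).round(4),C.round(3).tolist(),np.degrees(np.arctan2(*(C[2]-C[3]+C[1]-C[0])[::-1])))
# pot, bottle cap
print("pot",onplane(T,377*.64,353*.64,.052).round(3),"bottle",onplane(T,*px(538-400,190,338,190),.078).round(3),"thin nub",onplane(T,*px(778-400,100,338,190),.053).round(3),"fat nub",onplane(T,*px(664-400,139,338,190),.066).round(3))
E
```

```text
top [(np.float64(384.5), np.float64(202.0), 2), (np.float64(370.5), np.float64(207.0), 6)]
side [(np.float64(341.67), np.float64(280.33), 3)]
wood/rest hsv [ 13 171 130] [ 17 111 167] [ 11 158 102]
rest [ 0.5115 -0.0846] [[0.527, -0.012], [0.564, -0.137], [0.497, -0.155], [0.459, -0.034]] axis -73.11788292308802
trough [0.5092 0.1994] [[0.5291, 0.2196], [0.5225, 0.1746], [0.4885, 0.1787], [0.4966, 0.2247]] -99.21341470570502
plate [0.5103 0.2071] [[0.545, 0.26], [0.528, 0.146], [0.475, 0.154], [0.492, 0.267]] -98.48292747112491
pot [0.463 0.078 0.052] bottle [ 0.5   -0.278  0.078] thin nub [ 0.541 -0.383  0.053] fat nub [ 0.523 -0.333  0.066]
```

```bash
cat >> h.py <<'E'
UP=np.array([0,0,1.])
E0=np.r_[np.cos(np.radians(-70)),np.sin(np.radians(-70)),0]
def pose(grasp,back,close,off=.0187):
    back=np.array(back)/np.linalg.norm(back); return np.array(grasp)-back*off, toolR(back,close)
E
python3 - <<'E'
from h import *
T=optics.get_image("top");S=optics.get_image("side")
print("nub tri",tri([(T,370.6,207.1),(S,341.67,280.33)]).round(4), proj(S,np.array([.523,-.333,.066])).round(1))
b=np.cos(.436)*UP-np.sin(.436)*E0
print(rel([.5,.12,.32],arm and R.from_euler('xyz',arm.state()["orientation"])))
p,r=pose([.523,-.333,.22],b,[.94,.342,0])
print(p,r.as_euler('xyz'),rel(p,r))
E
```

```text
nub tri [ 0.5215 -0.3319  0.068 ] [342.5 280.9]
(array([-45.62, -38.78, -12.22]), array([0., 0., 0.]))
[ 0.52570105 -0.34042106  0.20304942] [3.14154028 0.436      1.91973815] (array([-59.23, -82.83,  -0.5 ]), array([ 0.213, -0.4  ,  0.962]))
```

{"name": "jog_arm", "arguments": {
  "plan": [
    [[-45.6, -38.8, -12.2, 0, 0, 0, 1], [-45.6, -38.8, -12.2, 0, 0, 0, 1], [-45.6, -38.8, -12.2, 0, 0, 0, 1], [-45.6, -38.8, -12.2, 0, 0, 0, 1], [-45.6, -38.8, -12.2, 0, 0, 0, 1], [-45.6, -38.8, -12.2, 0, 0, 0, 1], [-45.6, -38.8, -12.2, 0, 0, 0, 1], [-45.6, -38.8, -12.2, 0, 0, 0, 1], [-45.6, -38.8, -12.2, 0, 0, 0, 1], [-45.6, -38.8, -12.2, 0, 0, 0, 1], [-45.6, -38.8, -12.2, 0, 0, 0, 1], [-45.6, -38.8, -12.2, 0, 0, 0, 1]]
  ]
}}

```text
time_s: 1.5
tcp_pos: [0.4942, 0.1269, 0.3184]
orientation: [3.141, 0.001, 2.898]
force: [1.1, 1.6, -0.1]
gripper_width: 1.003
grasp_force: 0.0
```

Run:
```python
from h import *
s=arm.state();print(s["time_s"],s["joint_positions"].round(4),s["tcp_pos"].round(4),s["orientation"].round(4))
b=np.cos(.436)*UP-np.sin(.436)*E0
p,r=pose([.522,-.332,.22],b,[.94,.342,0])
print(rel(p,r))
```

```text
1.5 [-0.6837  0.1214  0.3815  1.7089 -0.0469  1.3193  1.0341] [0.4942 0.1269 0.3184] [3.1408e+00 5.0000e-04 2.8980e+00]
(array([-14.2 , -44.53,  11.51]), array([ 0.214, -0.4  ,  0.962]))
```

{"name": "jog_arm", "arguments": {
  "plan": [
    [[-14.2, -44.5, 6, 0.214, -0.4, 0.962, 1], [-14.2, -44.5, 6, 0.214, -0.4, 0.962, 1], [-14.2, -44.5, 6, 0.214, -0.4, 0.962, 1], [-14.2, -44.5, 6, 0.214, -0.4, 0.962, 1], [-14.2, -44.5, 6, 0.214, -0.4, 0.962, 1], [-14.2, -44.5, 6, 0.214, -0.4, 0.962, 1], [-14.2, -44.5, 6, 0.214, -0.4, 0.962, 1], [-14.2, -44.5, 6, 0.214, -0.4, 0.962, 1], [-14.2, -44.5, 11.5, 0.214, -0.4, 0.962, 1], [-14.2, -44.5, 11.5, 0.214, -0.4, 0.962, 1], [-14.2, -44.5, 11.5, 0.214, -0.4, 0.962, 1], [-14.2, -44.5, 11.5, 0.214, -0.4, 0.962, 1]]
  ]
}}

```text
time_s: 2.7
tcp_pos: [0.5229, -0.3381, 0.202]
orientation: [-3.139, 0.436, 1.919]
force: [0.6, 0.2, 0.3]
gripper_width: 1.002
grasp_force: 0.0
```

Run:
```python
from h import *
s=arm.state();print(s["time_s"],s["joint_positions"].round(4).tolist(),s["tcp_pos"].round(4),s["orientation"].round(4))
b=np.cos(.436)*UP-np.sin(.436)*E0
for z in (.09,.051):
    p,r=pose([.522,-.332,z],b,[.94,.342,0]); print(rel(p,r))
# kinematic model fit
D=[([-1.3951858,.41189016,-.01269923,1.5970169,.00556831,1.1343132,-.08220781],[.15078649,.60598257,.19702636],[-3.14000266,0,2.89777374]),
([-0.6837,.1214,.3815,1.7089,-.0469,1.3193,1.0341],[.4942,.1269,.3184],[3.1408,.0005,2.898]),
(s["joint_positions"],s["tcp_pos"],s["orientation"])]
import itertools
for sg in itertools.product([1,-1],repeat=7):
    # orientation-only consistency: R = Rz(base) * chain * Rz(tool)
    best=[]
    for b0 in (0,):
        Rs=[R.from_euler('ZYZYZYZ',np.array(q)*sg) for q,_,_ in D]
        # base^-1*Rmeas*tool^-1: solve base z-angle and tool z-angle from data 0,1,2
        def err(x): return np.concatenate([(R.from_euler('z',x[0])*C*R.from_euler('z',x[1])*R.from_euler('xyz',o).inv()).as_rotvec() for C,(_,_,o) in zip(Rs,D)])
        from scipy.optimize import least_squares
        f=min((least_squares(err,x0) for x0 in itertools.product([-2,0,2],repeat=2)),key=lambda f:f.cost)
    if f.cost<.01: print(sg,f.cost,f.x)
```

```text
2.7 [-0.276, 0.2695, 0.6753, 1.9574, 0.2527, 0.7012, 0.533] [ 0.5229 -0.3381  0.202 ] [-3.1387  0.4356  1.9186]
(array([ 5.28,  0.16, 11.77]), array([-0.003, -0.   , -0.001]))
(array([ 6.92,  0.17, 15.31]), array([-0.003, -0.   , -0.001]))Traceback (most recent call last):
  File "<stdin>", line 15, in <module>
  File "scipy/spatial/transform/_rotation.pyx", line 1413, in scipy.spatial.transform._rotation.Rotation.from_euler
ValueError: Expected axis specification to be a non-empty string of upto 3 characters, got ZYZYZYZ
```

{"name": "jog_arm", "arguments": {
  "plan": [
    [[1.7, 0.2, 3.8, 0, 0, 0, 1], [3.5, 0.2, 7.8, 0, 0, 0, 1], [5.3, 0.2, 11.8, 0, 0, 0, 1], [6.1, 0.2, 13.6, 0, 0, 0, 1], [6.9, 0.2, 15.3, 0, 0, 0, 1], [6.9, 0.2, 15.3, 0, 0, 0, 1]]
  ],
  "squeeze": 25
}}

```text
time_s: 3.3
tcp_pos: [0.5266, -0.3364, 0.0335]
orientation: [-3.139, 0.434, 1.924]
force: [0.2, -0.1, -0.2]
gripper_width: 0.999
grasp_force: 0.0
```

Run:
```python
from h import *
from scipy.optimize import least_squares
import itertools
s=arm.state();print(s["time_s"],s["joint_positions"].round(4).tolist(),s["tcp_pos"].round(4),s["orientation"].round(4))
D=[([-1.3951858,.41189016,-.01269923,1.5970169,.00556831,1.1343132,-.08220781],[.15078649,.60598257,.19702636],[-3.14000266,0,2.89777374]),
([-0.6837,.1214,.3815,1.7089,-.0469,1.3193,1.0341],[.4942,.1269,.3184],[3.1408,.0005,2.898]),
([-0.276, 0.2695, 0.6753, 1.9574, 0.2527, 0.7012, 0.533],[ 0.5229,-0.3381,0.202 ],[-3.1387,0.4356,1.9186]),
(s["joint_positions"],s["tcp_pos"],s["orientation"])]
for sg in itertools.product([1,-1],repeat=4):
    def ch(q):
        r=R.identity()
        for a,k,g in zip("zyzyzyz",q,(sg[0],1,sg[1],1,sg[2],1,sg[3])): r=r*R.from_euler(a,k*g)
        return r
    Rs=[ch(q) for q,_,_ in D]
    def err(x): return np.concatenate([(R.from_euler('z',x[0])*C*R.from_euler('z',x[1])*R.from_euler('xyz',o).inv()).as_rotvec() for C,(_,_,o) in zip(Rs,D)])
    f=min((least_squares(err,x0) for x0 in itertools.product([-2,0,2],repeat=2)),key=lambda f:f.cost)
    print(sg,f.cost.round(4),f.x)
S=optics.get_image("side");T=optics.get_image("top")
a=cv2.resize(S["color"][230:330,280:413],(400,300));b=cv2.resize(T["color"][160:260,300:433],(400,300))
cv2.imwrite("pics/g1.png",np.hstack([a,b]))
```

```text
3.3 [-0.1719, 0.552, 0.5848, 2.0866, 0.1577, 0.3137, 0.5098] [ 0.5266 -0.3364  0.0335] [-3.1388  0.4341  1.9236]
(1, 1, 1, 1) 1.8642 [-1.95378628 -2.08402804]
(1, 1, 1, -1) 3.2879 [-1.93038214 -1.0645147 ]
(1, 1, -1, 1) 2.5864 [-1.40642843 -1.38070949]
(1, 1, -1, -1) 4.0119 [-1.3836425  -0.36166211]
(1, -1, 1, 1) 0.9325 [ 0.28873752 -0.56537036]
(1, -1, 1, -1) 1.4117 [0.31001585 0.45224248]
(1, -1, -1, 1) 1.3369 [0.84224585 0.13346428]
(1, -1, -1, -1) 1.815 [0.86555513 1.15295788]
(-1, 1, 1, 1) 0.5696 [3.46332254 4.61685868]
(-1, 1, 1, -1) 0.2647 [3.48662038 5.63640643]
(-1, 1, -1, 1) 0.7819 [ 4.01990141 -0.95835741]
(-1, 1, -1, -1) 0.4778 [-2.24104745  0.0602448 ]
(-1, -1, 1, 1) 1.339 [-0.57005393  6.13740631]
(-1, -1, 1, -1) 0.0885 [-0.54833626 -5.41085917]
(-1, -1, -1, 1) 1.2507 [-0.02320262  0.55132421]
(-1, -1, -1, -1) 0.0 [6.28328863 1.57089017]
```

View pics/g1.png

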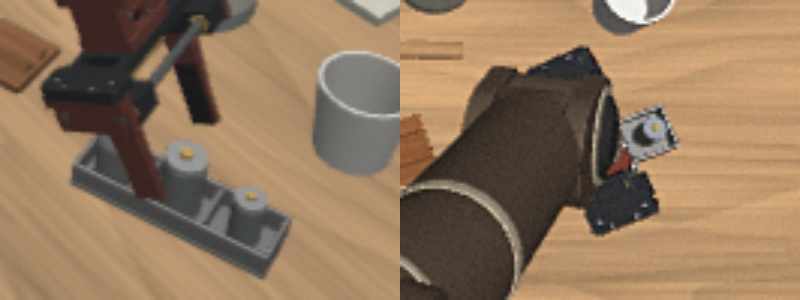

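The near finger is at (150,195) and the far one at (205,120), straddling the fat cell at (187,155). The thin cell (250,200) and the bottle are clear, so I'll close.

{"name": "jog_arm", "arguments": {
  "plan": [
    [[0, 0, 0, 0, 0, 0, 0.3], [0, 0, 0, 0, 0, 0, 0.2], [0, 0, 0, 0, 0, 0, 0.2], [0, 0, 0, 0, 0, 0, 0.2], [0, 0, 0, 0, 0, 0, 0.2], [0, 0, 0, 0, 0, 0, 0.2], [0, 0, 0, 0, 0, 0, 0.2], [0, 0, 0, 0, 0, 0, 0.2]]
  ],
  "squeeze": 30
}}

```text
time_s: 4.2
tcp_pos: [0.5263, -0.3387, 0.0348]
orientation: [-3.141, 0.436, 1.92]
force: [0.2, -0.4, -1.5]
gripper_width: 0.371
grasp_force: 30.0
```

```bash
cat > k.py <<'E'
from h import *
from scipy.optimize import least_squares
D=[([-1.3951858,.41189016,-.01269923,1.5970169,.00556831,1.1343132,-.08220781],[.15078649,.60598257,.19702636]),
([-0.6837,.1214,.3815,1.7089,-.0469,1.3193,1.0341],[.4942,.1269,.3184]),
([-0.276, 0.2695, 0.6753, 1.9574, 0.2527, 0.7012, 0.533],[ 0.5229,-0.3381,0.202 ]),
([-0.1719, 0.552, 0.5848, 2.0866, 0.1577, 0.3137, 0.5098],[0.5266,-0.3364,0.0335])]
def frames(q):
    r=R.identity();o=[r]
    for a,k in zip("zyzyzyz",q): r=r*R.from_euler(a,-k if a=="z" else k);o.append(r)
    return o
def basis(q):
    f=frames(q);X=[1,0,0];Z=[0,0,1]
    return np.c_[Z,f[2].apply(Z),f[4].apply(Z),f[6].apply(Z)]
A=np.vstack([basis(q) for q,_ in D]);L,res,_,_=np.linalg.lstsq(A,np.concatenate([p for _,p in D]),rcond=None)
LO=np.array([-2.95,-.29,-1.47,.14,-1.03,.13,-2.86])+.03;HI=np.array([2.95,1.99,1.44,2.54,4.17,1.85,2.86])-.03
def fk(q): return basis(q)@L, frames(q)[-1]*R.from_euler('z',np.pi/2)
def ik(p,r,q0,n=15):
    best=None;rng=np.random.default_rng(0)
    for i in range(n):
        s=np.clip(q0 if i==0 else q0+rng.normal(size=7)*.6,LO+.01,HI-.01)
        def e(q):
            a,b=fk(q);return np.r_[(a-p)*5,(b*r.inv()).as_rotvec(),.003*(q-q0)]
        f=least_squares(e,s,bounds=(LO,HI));a,b=fk(f.x)
        er=(np.linalg.norm(a-p),(b*r.inv()).magnitude())
        if best is None or f.cost<best[0]: best=(f.cost,f.x,er)
    return best[1],best[2]
E
python3 - <<'E'
from k import *
print(L,res, (A@L-np.concatenate([p for _,p in D])).round(4))
s=arm.state();q=s["joint_positions"]
# candidates for laying down in the rest
ex=np.r_[np.cos(np.radians(-73)),np.sin(np.radians(-73)),0]; rest=np.array([.5115,-.0846,.03])
for sd in (1,-1):
  for lean in (60,65):
    th=np.radians(lean); b=np.cos(th)*UP+sd*np.sin(th)*ex
    # nub dir = sd*ex ; closing axis: right-handed rotation keeps cell in tool frame
    n=sd*ex; c0=np.cross(-E0,UP) ; c=np.cross(sd*ex,UP)   # yaw-turned closing axis for sd=-1 too
    p,r=pose(rest+n*.019+UP*.02,b,np.r_[.94,.342,0]*sd)
    x,e=ik(p,r,q); print(sd,lean,x.round(2),np.round(e,4))
E
```

```text
[0.42337236 0.48326743 0.46950931 0.46935783] [0.0044465] [-0.0487  0.0034  0.0007 -0.013   0.0418 -0.0011  0.0106  0.0013  0.0007
 -0.0053  0.0007 -0.0002]
1 60 [ 0.67  1.2  -0.05  1.13 -0.5   1.72  1.13] [0. 0.]
1 65 [ 0.7   1.28 -0.08  1.04 -0.51  1.8   1.11] [0. 0.]
-1 60 [-0.85  0.9   0.21  1.99  0.95  1.03  1.96] [0. 0.]
-1 65 [-0.89  0.99  0.23  1.95  0.94  1.09  1.91] [0. 0.]
```

Run:
```python
s=open("k.py").read()
s=s.replace("f[6].apply(Z)]","f[6].apply(Z),f[2].apply([0,1,0]),f[4].apply([0,1,0])]")
open("k.py","w").write(s)
from k import *
print(L.round(4),res,(A@L-np.concatenate([p for _,p in D])).round(4))
s=arm.state();q=s["joint_positions"];print(fk(q)[0]-s["tcp_pos"])
ex=np.r_[np.cos(np.radians(-73.1)),np.sin(np.radians(-73.1)),0]; rest=np.array([.5115,-.0846,.03])
for lean in (52,):
    th=np.radians(lean);al=np.radians(65-lean); b=np.cos(th)*UP+np.sin(th)*ex;n=np.cos(al)*ex+np.sin(al)*UP
    print(rel(s["tcp_pos"]+UP*.12,R.from_euler('xyz',s["orientation"])))
    for dz in (.1,.0075):
        p,r=pose(rest+UP*dz+n*.0187,b,np.cross(UP,ex))
        x,e=ik(p,r,q); print(lean,p.round(4),r.as_euler('xyz').round(3),x.round(2),np.round(e,4),rel(p,r))
```

```text
[ 0.2841  0.5337  0.4525  0.3841 -0.0292 -0.0191] [9.55095685e-09] [-0. -0.  0.  0. -0.  0. -0. -0. -0.  0.  0. -0.]
[1.65282704e-06 3.56293632e-06 1.41022366e-05]
(array([-5.070e+00, -1.000e-02, -1.088e+01]), array([0., 0., 0.]))
52 [ 0.5125 -0.0879  0.1227] [ 3.142 -0.908  1.866] [ 0.45  0.78  0.06  1.54 -0.62  1.58  1.05] [0. 0.] (array([ 18.08,   7.27, -18.13]), array([-0.015,  1.343,  0.056]))
52 [ 0.5125 -0.0879  0.0302] [ 3.142 -0.908  1.866] [ 0.5   0.9  -0.01  1.55 -0.59  1.45  1.09] [0. 0.] (array([21.98,  7.27, -9.74]), array([-0.015,  1.343,  0.056]))
```

{"name": "jog_arm", "arguments": {
  "plan": [
    [[-1.7, 0, -3.6, 0, 0, 0, 0.2], [-3.4, 0, -7.3, 0, 0, 0, 0.2], [-5.1, 0, -10.9, 0, 0, 0, 0.2], [18.1, 7.3, -18.1, -0.015, 1.343, 0.056, 0.2], [18.1, 7.3, -18.1, -0.015, 1.343, 0.056, 0.2], [18.1, 7.3, -18.1, -0.015, 1.343, 0.056, 0.2], [18.1, 7.3, -18.1, -0.015, 1.343, 0.056, 0.2], [18.1, 7.3, -18.1, -0.015, 1.343, 0.056, 0.2], [18.1, 7.3, -18.1, -0.015, 1.343, 0.056, 0.2], [18.1, 7.3, -18.1, -0.015, 1.343, 0.056, 0.2], [18.1, 7.3, -18.1, -0.015, 1.343, 0.056, 0.2], [18.1, 7.3, -18.1, -0.015, 1.343, 0.056, 0.2]]
  ]
}}

```text
time_s: 5.4
tcp_pos: [0.5132, -0.089, 0.1224]
orientation: [3.139, -0.912, 1.867]
force: [0.7, 1.0, -2.4]
gripper_width: 0.365
grasp_force: 30.0
```

{"name": "jog_arm", "arguments": {
  "plan": [
    [[0, 0, 0, 0, 0, 0, 0.2], [0, 0, 0, 0, 0, 0, 0.2]]
  ]
}}

```text
time_s: 5.6
tcp_pos: [0.5122, -0.0884, 0.1204]
orientation: [-3.138, -0.907, 1.861]
force: [0.0, 1.1, -1.3]
gripper_width: 0.37
grasp_force: 30.0
```

Run:
```python
from k import *
s=arm.state();q=s["joint_positions"];print(q.round(2))
ex=np.r_[np.cos(np.radians(-73.1)),np.sin(np.radians(-73.1)),0]; rest=np.array([.5115,-.0846,.03])
th=np.radians(52);al=np.radians(13); b=np.cos(th)*UP+np.sin(th)*ex;n=np.cos(al)*ex+np.sin(al)*UP
for dz in (.1,.03,.0075):
    p,r=pose(rest+UP*dz+n*.0187,b,np.cross(UP,ex)); print(rel(p,r))
S=optics.get_image("side");T=optics.get_image("top")
a=cv2.resize(S["color"][200:290,220:340],(400,300));b=cv2.resize(T["color"][165:255,250:370],(400,300))
cv2.imwrite("pics/g2.png",np.hstack([a,b]))
```

```text
[ 0.35  0.79  0.22  1.55 -0.69  1.63  1.12]
(array([ 0.21,  0.04, -0.11]), array([-0.   ,  0.   , -0.003]))
(array([-5.31,  0.06,  4.2 ]), array([-0.   ,  0.   , -0.003]))
(array([-7.08,  0.06,  5.58]), array([-0.   ,  0.   , -0.003]))
```

View pics/g2.png

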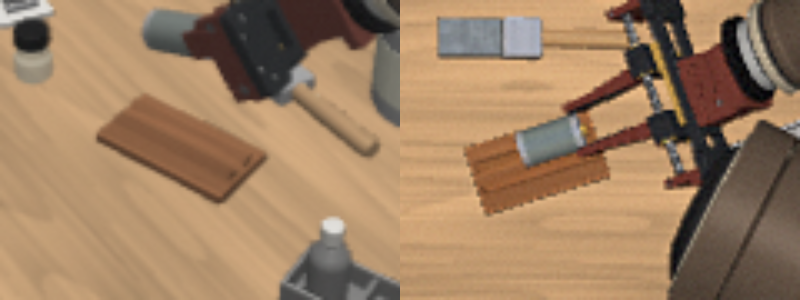

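The cell is gripped and hangs over the rest, nub to the right (in the top view at (550,140); the rest at (535,165)). The brush handle ends under the gripper bar at (630,40), which stays about 45 mm high. I'll lower now.

{"name": "jog_arm", "arguments": {
  "plan": [
    [[-2.6, 0, 2.0, 0, 0, 0, 0.2], [-4.6, 0.1, 3.6, 0, 0, 0, 0.2], [-5.8, 0.1, 4.6, 0, 0, 0, 0.2], [-6.6, 0.1, 5.2, 0, 0, 0, 0.2], [-7.1, 0.1, 5.6, 0, 0, 0, 0.2], [-7.1, 0.1, 5.6, 0, 0, 0, 0.2], [-7.1, 0.1, 5.6, 0, 0, 0, 0.2]]
  ]
}}

```text
time_s: 6.4
tcp_pos: [0.514, -0.0872, 0.0327]
orientation: [3.139, -0.907, 1.868]
force: [-0.4, -0.7, -1.0]
gripper_width: 0.367
grasp_force: 30.0
```

Run:
```python
from k import *
s=arm.state();print(s["force"],s["tcp_pos"])
T=optics.get_image("top");S=optics.get_image("side")
a=cv2.resize(S["color"][210:270,230:310],(400,300),interpolation=cv2.INTER_CUBIC);b=cv2.resize(T["color"][180:240,260:340],(400,300),interpolation=cv2.INTER_CUBIC)
cv2.imwrite("pics/g3.png",np.hstack([a,b]))
```

```text
[-0.41979627 -0.65004782 -1.04894218] [ 0.51404857 -0.08724796  0.03271717]
```

View pics/g3.png

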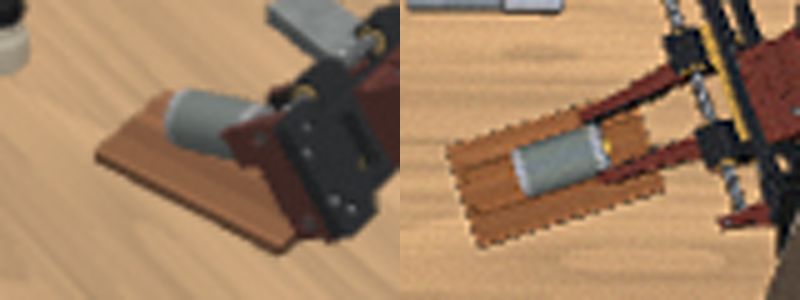

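In the top view the cell (520–605, 130–195) is centred between the trough lines, and no contact has shown yet. I'll go 3 mm lower and release.

{"name": "jog_arm", "arguments": {
  "plan": [
    [[-0.12, 0, 0.09, 0, 0, 0, 0.2], [-0.24, 0, 0.18, 0, 0, 0, 0.2], [-0.28, 0, 0.21, 0, 0, 0, 0.2], [-0.28, 0, 0.21, 0, 0, 0, 0.2], [-0.28, 0, 0.21, 0, 0, 0, 0.6], [-0.28, 0, 0.21, 0, 0, 0, 0.75], [-0.28, 0, 0.21, 0, 0, 0, 0.75], [-0.28, 0, 0.21, 0, 0, 0, 0.75], [-0.28, 0, 0.21, 0, 0, 0, 0.75], [-0.28, 0, 0.21, 0, 0, 0, 0.75], [-0.28, 0, 0.21, 0, 0, 0, 0.75]]
  ]
}}

```text
time_s: 7.6
tcp_pos: [0.5136, -0.0871, 0.0284]
orientation: [3.141, -0.907, 1.866]
force: [-0.0, 0.3, 0.3]
gripper_width: 0.75
grasp_force: 0.0
```

Run:
```python
from k import *
s=arm.state();print(s["force"],s["tcp_pos"],s["grasp_force"])
T=optics.get_image("top");S=optics.get_image("side")
a=cv2.resize(S["color"][210:270,230:310],(400,300),interpolation=cv2.INTER_CUBIC);b=cv2.resize(T["color"][180:240,260:340],(400,300),interpolation=cv2.INTER_CUBIC)
cv2.imwrite("pics/g4.png",np.hstack([a,b]))
```

```text
[-0.02822209  0.25954854  0.26079884] [ 0.51364171 -0.08709489  0.02843921] 0.0
```

View pics/g4.png

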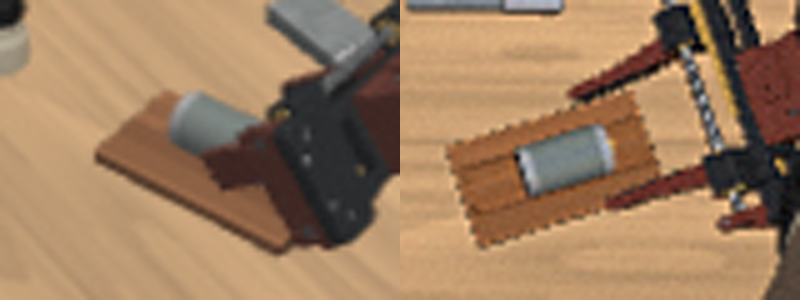

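The cell lies in the trough, nub to the right: top crop (525–612, 125–192), centre about (567,160). Next I'll back off along the fingers and plan the vertical regrasp.

{"name": "jog_arm", "arguments": {
  "plan": [
    [[0, 0, -4, 0, 0, 0, 0.8], [0, 0, -8, 0, 0, 0, 0.9], [0, 0, -12, 0, 0, 0, 1], [-4, 0, -15, 0, 0, 0, 1]]
  ]
}}

```text
time_s: 8.1
tcp_pos: [0.5579, -0.2244, 0.0951]
orientation: [3.13, -0.903, 1.878]
force: [1.5, -0.7, 0.6]
gripper_width: 0.995
grasp_force: 0.0
```

```bash
cat >> k.py <<'E'
def cellmask(d,box):
    x,y,w,h=box;c=d["color"][y:y+h,x:x+w].astype(int)
    hs=cv2.cvtColor(d["color"],cv2.COLOR_BGR2HSV)[y:y+h,x:x+w]
    m=((hs[...,1]<70)&(hs[...,2]>60)).astype(np.uint8)
    n,l,s,ce=cv2.connectedComponentsWithStats(m);i=1+np.argmax(s[1:,4])
    (cx,cy),wh,an=cv2.minAreaRect(np.argwhere(l==i)[:,::-1].astype(np.float32))
    return (cx+x,cy+y),wh,an,ce[i]+[x,y]
YAWB=np.radians(-98.5);BX=np.r_[np.cos(YAWB),np.sin(YAWB),0];BAY=np.array([.5098,.2034,.03])
E
python3 - <<'E'
from k import *
s=arm.state();q=s["joint_positions"];print(q.round(2),s["tcp_pos"])
T=optics.get_image("top");S=optics.get_image("side")
m=cellmask(T,(278,200,32,26));print(m); c=onplane(T,*m[3],.03);print("mid top",c)
m2=cellmask(S,(258,222,36,28));print(m2,proj(S,np.r_[c[:2],.03]));print("tri",tri([(T,*m[3]),(S,*m2[3])]))
a=cv2.resize(S["color"][210:270,230:310],(400,300),interpolation=cv2.INTER_CUBIC);b=cv2.resize(T["color"][180:240,260:340],(400,300),interpolation=cv2.INTER_CUBIC)
cv2.imwrite("pics/g5.png",np.hstack([a,b]))
ex=np.r_[np.cos(np.radians(-73.1)),np.sin(np.radians(-73.1)),0]
cl=np.cross(UP,ex);clb=np.cross(UP,BX)
for sg in (1,-1):
  for l0 in (0,15):   # lean toward nub when level
    th=np.radians(l0); out=[]
    p,r=pose(np.r_[c[:2],.035],np.cos(th)*UP+np.sin(th)*ex,sg*cl); x,e=ik(p,r,q);out.append((x.round(2),np.round(e,3)))
    for al in (35,0):
        t=np.radians(l0-al); p,r=pose(BAY+UP*(.03 if al else .005),np.cos(t)*UP+np.sin(t)*BX,sg*clb)
        x,e=ik(p,r,x);out.append((x.round(2),np.round(e,3)))
    print(sg,l0);[print("  ",*o) for o in out]
E
```

```text
[ 0.49  0.99  0.24  1.18 -0.65  1.81  1.14] [ 0.55790545 -0.22440773  0.09507455]
((292.872971534729, 211.4621639251709), (9.925397872924805, 18.306848526000977), 72.89727020263672, array([292.87978142, 211.44262295]))
mid top [ 0.5140394  -0.08889519  0.03      ]
((274.79999923706055, 236.9000005722046), (22.807893753051758, 11.627553939819336), 26.56505012512207, array([274.47692308, 236.71153846])) [275.56392073 237.79550047]
tri [ 0.51222435 -0.08792755  0.03446625]
1 0
   [-0.27  0.51  0.44  2.04 -0.34  0.67  0.7 ] [0. 0.]
   [-1.25  0.92  0.86  1.66 -0.18  1.2  -0.54] [0. 0.]
   [-0.95  0.59  0.65  1.98 -0.52  0.74 -0.13] [0. 0.]
1 15
   [ 0.01  0.57  0.3   1.92 -0.5   0.89  0.93] [0. 0.]
   [-1.19  0.75  0.83  1.8  -0.29  1.01 -0.42] [0. 0.]
   [-0.72  0.53  0.52  2.08 -0.86  0.67  0.29] [0. 0.]
-1 0
   [ 0.82  0.72 -1.02  1.96  0.78  0.92  2.83] [0. 0.]
   [-0.25  0.87 -0.75  1.59  0.8   1.57  1.73] [0. 0.]
   [ 0.25  0.75 -1.    1.9   0.78  0.95  1.86] [0. 0.]
-1 15
   [-0.48  0.85  1.08  1.95 -1.    1.22 -1.75] [0. 0.]
   [-1.37  1.13  1.41  1.87 -0.93  1.25 -2.83] [0.011 0.155]
   [-0.87  0.59  0.74  2.09 -1.    0.77 -2.73] [0. 0.]
```

Run:
```python
from k import *
ex=np.r_[np.cos(np.radians(-73.1)),np.sin(np.radians(-73.1)),0];cl=np.cross(UP,ex)
b=np.cos(.262)*UP+np.sin(.262)*ex; mid=np.r_[.5133,-.0885,.03]
for dz in (.09,.03,0):
    p,r=pose(mid+b*.005+UP*dz,b,cl);print(p.round(4),rel(p,r))
```

```text
[ 0.5123 -0.0851  0.1068] (array([10.92,  0.1 , 10.56]), array([-0.   , -0.642, -0.006]))
[ 0.5123 -0.0851  0.0468] (array([ 6.2 ,  0.12, 14.27]), array([-0.   , -0.642, -0.006]))
[ 0.5123 -0.0851  0.0168] (array([ 3.84,  0.13, 16.12]), array([-0.   , -0.642, -0.006]))
```

{"name": "jog_arm", "arguments": {
  "plan": [
    [[10.9, 0.1, 10.6, 0, -0.642, -0.006, 0.8], [10.9, 0.1, 10.6, 0, -0.642, -0.006, 0.8], [10.9, 0.1, 10.6, 0, -0.642, -0.006, 0.8], [10.9, 0.1, 10.6, 0, -0.642, -0.006, 0.8], [10.9, 0.1, 10.6, 0, -0.642, -0.006, 0.8], [8.5, 0.1, 12.5, 0, -0.642, -0.006, 0.8], [6.2, 0.1, 14.3, 0, -0.642, -0.006, 0.8], [4.9, 0.1, 15.3, 0, -0.642, -0.006, 0.8], [3.8, 0.1, 16.1, 0, -0.642, -0.006, 0.8], [3.8, 0.1, 16.1, 0, -0.642, -0.006, 0.8], [3.8, 0.1, 16.1, 0, -0.642, -0.006, 0.8]]
  ]
}}

```text
time_s: 9.3
tcp_pos: [0.5126, -0.0801, 0.0203]
orientation: [3.138, -0.265, 1.871]
force: [-0.0, 0.3, -0.1]
gripper_width: 0.799
grasp_force: 0.0
```

{"name": "jog_arm", "arguments": {
  "plan": [
    [[0, 0, 0, 0, 0, 0, 0.5], [0, 0, 0, 0, 0, 0, 0.35], [0, 0, 0, 0, 0, 0, 0.2], [0, 0, 0, 0, 0, 0, 0.2], [0, 0, 0, 0, 0, 0, 0.2], [0, 0, 0, 0, 0, 0, 0.2], [0, 0, 0, 0, 0, 0, 0.2]]
  ],
  "squeeze": 45
}}

```text
time_s: 10.0
tcp_pos: [0.513, -0.0795, 0.0206]
orientation: [3.137, -0.265, 1.872]
force: [-1.6, 0.5, 10.2]
gripper_width: 0.223
grasp_force: 11.6
```

Run:
```python
from k import *
s=arm.state();q=s["joint_positions"];print(q.round(2),s["tcp_pos"],s["orientation"],s["force"])
r=R.from_euler('xyz',s["orientation"]);print("axes",r.as_matrix().round(3).tolist(),"grasp",s["tcp_pos"]-r.apply([0,0,.0187]))
```

```text
[-0.    0.56  0.31  1.92 -0.51  0.9   0.94] [ 0.5130243  -0.07954534  0.02057901] [ 3.13666845 -0.26537965  1.87205561] [-1.61696909  0.49458999 10.18470021]
axes [[-0.286, 0.955, -0.073], [0.922, 0.295, 0.252], [0.262, 0.005, -0.965]] grasp [ 0.51439164 -0.08425628  0.03862416]
```

Run:
```python
from k import *
T=optics.get_image("top");S=optics.get_image("side");print(arm.state()["gripper_width"],arm.state()["force"],arm.state()["tcp_pos"])
a=cv2.resize(S["color"][200:275,220:320],(400,300),interpolation=cv2.INTER_CUBIC);b=cv2.resize(T["color"][170:245,250:350],(400,300),interpolation=cv2.INTER_CUBIC)
cv2.imwrite("pics/g6.png",np.hstack([a,b]))
```

```text
0.20478200838619712 [-1.05275705 -0.3956004   9.64452272] [ 0.51303555 -0.07950632  0.02098081]
```

View pics/g6.png

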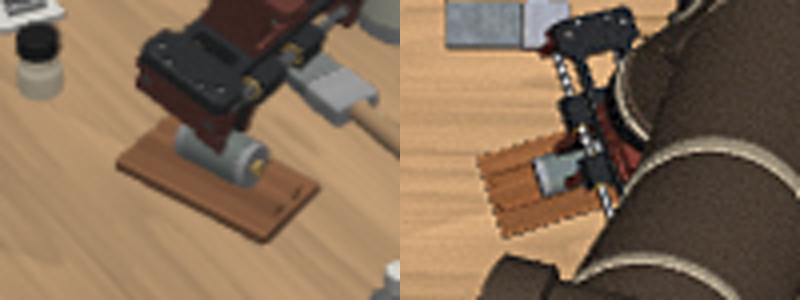

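Run:
```python
from k import *
T=optics.get_image("top");S=optics.get_image("side");s=arm.state()
r=R.from_euler('xyz',s["orientation"]);ex=np.r_[np.cos(np.radians(-73.1)),np.sin(np.radians(-73.1)),0]
for n,p in [("tcp",s["tcp_pos"]),("tip-y",s["tcp_pos"]-r.apply([0,.009,0])),("tip+y",s["tcp_pos"]+r.apply([0,.009,0])),("grasp",s["tcp_pos"]-r.apply([0,0,.0187])),("flat",np.r_[.5133,-.0885,.03]-ex*.029),("nub",np.r_[.5133,-.0885,.03]+ex*.033)]:
    print(n,((proj(S,p)-[220,200])*4+1.5).round(),((proj(T,p)-[250,170])*4+1.5+[400,0]).round())
print(s["gripper_width"],s["grasp_force"],s["force"])
```

```text
tcp [214. 156.] [560. 170.]
tip-y [207. 163.] [564. 181.]
tip+y [222. 149.] [557. 160.]
grasp [220. 139.] [568. 165.]
flat [189. 136.] [539. 178.]
nub [261. 172.] [611. 157.]
0.20412862091071415 10.438847243785858 [-1.66869816  0.59308218  8.8715687 ]
```

Run:
```python
from k import *
T=optics.get_image("top");S=optics.get_image("side")
a=cv2.resize(S["color"][215:255,252:292],(400,400),interpolation=cv2.INTER_CUBIC);b=cv2.resize(T["color"][190:230,275:315],(400,400),interpolation=cv2.INTER_CUBIC)
cv2.imwrite("pics/g7.png",np.hstack([a,b]))
```

```text
(no output)
```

View pics/g7.png

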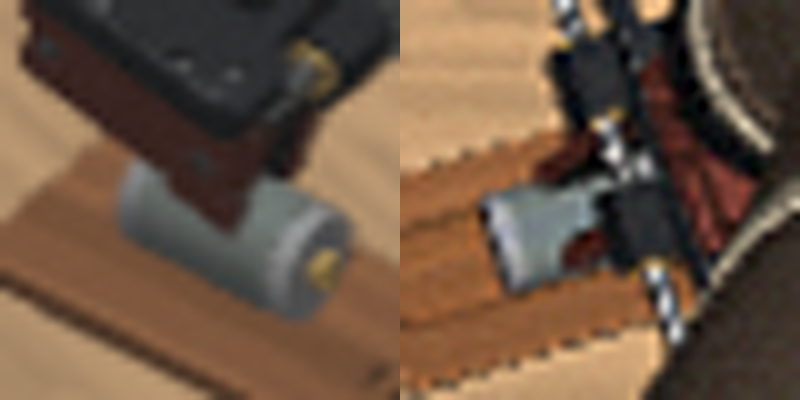

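Run:
```python
from k import *
S=optics.get_image("side");s=arm.state()
y=np.r_[.957,.29,0]
print("g1 seen (330,295)",proj(S,np.r_[.5266,-.3364,.0335]-.050*np.r_[.94,.342,0]))
print("g4 seen (273,248)",proj(S,np.r_[.5136,-.0871,.0284]-.038*y))
for z in (.021,.031,.041): print("now seen (275,238.5)",z,proj(S,np.r_[.513,-.0795,z]-.014*y),proj(S,np.r_[.513,-.0795,z]-.022*y))
print(s["gripper_width"],s["grasp_force"],s["joint_positions"].round(3),fk(s["joint_positions"])[0])
```

```text
g1 seen (330,295) [333.53463382 304.87779346]
g4 seen (273,248) [266.72107107 245.11455026]
now seen (275,238.5) 0.021 [270.19133197 241.19518192] [268.44822596 242.6913401 ]
now seen (275,238.5) 0.031 [270.23469343 238.43726288] [268.48263879 239.9275361 ]
now seen (275,238.5) 0.041 [270.27851098 235.650335  ] [268.51741541 237.13451564]
0.20417497988017352 10.384339839220047 [-1.000e-03  5.640e-01  3.100e-01  1.917e+00 -5.060e-01  8.960e-01
  9.370e-01] [ 0.51321938 -0.0794435   0.02126131]
```

The fingers have ridden up on the cell's top half: near finger tip at (230,235) in the side crop, with cell visible below it. The real finger ends are higher than I assumed. I'll open and go lower in guarded steps.

{"name": "jog_arm", "arguments": {
  "plan": [
    [[0, 0, 0, 0, 0, 0, 0.5], [0, 0, 0, 0, 0, 0, 0.8], [0, 0, 0, 0, 0, 0, 0.8], [0, 0, 0, 0, 0, 0, 0.8], [-0.16, 0, 0.58, 0, 0, 0, 0.8], [-0.26, 0, 0.97, 0, 0, 0, 0.8], [-0.26, 0, 0.97, 0, 0, 0, 0.8], [-0.26, 0, 0.97, 0, 0, 0, 0.8]]
  ]
}}

```text
time_s: 11.15
tcp_pos: [0.5123, -0.0796, 0.0097]
orientation: [3.138, -0.266, 1.872]
force: [-0.7, -0.4, -0.0]
gripper_width: 0.797
grasp_force: 0.0
```

Run:
```python
from k import *
T=optics.get_image("top");S=optics.get_image("side");s=arm.state();print(s["tcp_pos"],s["force"])
a=cv2.resize(S["color"][215:255,252:292],(400,400),interpolation=cv2.INTER_CUBIC);b=cv2.resize(T["color"][190:230,275:315],(400,400),interpolation=cv2.INTER_CUBIC)
cv2.imwrite("pics/g8.png",np.hstack([a,b]))
# cell in top view, visible left part: colour mask
m=cellmask(T,(278,200,22,26));print(m)
```

```text
[ 0.51251119 -0.07968859  0.01002452] [ 0.314401   0.0916023 -0.7076979]
((291.0, 209.00000095367432), (16.6363468170166, 16.815231323242188), 79.69515228271484, array([291.89655172, 211.02873563]))
```

{"name": "jog_arm", "arguments": {
  "plan": [
    [[0, 0, 0, 0, 0, 0, 0.5], [0, 0, 0, 0, 0, 0, 0.35], [0, 0, 0, 0, 0, 0, 0.25], [0, 0, 0, 0, 0, 0, 0.25], [0, 0, 0, 0, 0, 0, 0.25]]
  ],
  "squeeze": 15
}}

```text
time_s: 11.75
tcp_pos: [0.5126, -0.0796, 0.0101]
orientation: [3.137, -0.265, 1.872]
force: [3.5, 2.5, 2.7]
gripper_width: 0.384
grasp_force: 3.2
```

{"name": "jog_arm", "arguments": {
  "plan": [
    [[0, 0, 0, 0, 0, 0, 0.2], [0, 0, 0, 0, 0, 0, 0.2], [0, 0, 0, 0, 0, 0, 0.2], [0, 0, 0, 0, 0, 0, 0.2]]
  ],
  "squeeze": 45
}}

```text
time_s: 12.15
tcp_pos: [0.513, -0.0796, 0.0102]
orientation: [3.137, -0.265, 1.872]
force: [1.8, 1.1, 1.9]
gripper_width: 0.357
grasp_force: 44.9
```

Gripped squarely now (gap 34 mm). I'll lift and go to a hover over the bay with the nub raised about 35°.

```bash
cat >> k.py <<'E'
OFF=[.0038,.0018]; LEAN0=.265
def baypose(x,z,al,y=0.,yawfix=0.):
    "tool pose with the cell's middle at bay x, z (m, z above table), nub raised al degrees"
    a=np.radians(al);BY=np.cross(UP,BX);n=np.cos(a)*BX+np.sin(a)*UP;m=-np.sin(a)*BX+np.cos(a)*UP
    mid=BAY+BX*x+BY*y;mid[2]=z
    b=np.cos(LEAN0)*m+np.sin(LEAN0)*n
    return pose(mid-OFF[0]*n-OFF[1]*m,b,BY)
E
python3 - <<'E'
from k import *
s=arm.state();q=s["joint_positions"];r0=R.from_euler('xyz',s["orientation"])
print(rel(s["tcp_pos"]+UP*.1,r0))
for a in [(.002,.11,35),(.002,.05,35),(-.006,.0436,35),(-.003,.03,0)]:
    p,r=baypose(*a);x,e=ik(p,r,q,6);print(a,x.round(2),np.round(e,3),p.round(4),r.as_euler('xyz').round(3),rel(p,r))
E
```

```text
(array([ 2.62,  0.05, -9.65]), array([0., 0., 0.]))
(0.002, 0.11, 35) [-1.19  0.68  0.83  1.77 -0.22  1.09 -0.46] [0. 0.] [0.5089 0.1972 0.0888] [3.142 0.346 1.422] (array([27.69,  7.82, -0.58]), array([ 0.023, -0.602,  0.455]))
(0.002, 0.05, 35) [-1.19  0.78  0.84  1.81 -0.33  0.99 -0.39] [0. 0.] [0.5089 0.1972 0.0288] [3.142 0.346 1.422] (array([26.11,  7.79,  5.21]), array([ 0.023, -0.602,  0.455]))
(-0.006, 0.0436, 35) [-1.19  0.8   0.84  1.8  -0.34  0.99 -0.4 ] [0. 0.] [0.5101 0.2051 0.0224] [3.142 0.346 1.422] (array([26.64,  8.13,  6.02]), array([ 0.023, -0.602,  0.455]))
(-0.003, 0.03, 0) [-0.57  0.51  0.31  2.07 -0.74  0.6   0.17] [0. 0.] [0.5115 0.215  0.0102] [ 3.142 -0.265  1.422] (array([27.19,  8.56,  7.43]), array([-0.113, -0.001,  0.434]))
```

{"name": "jog_arm", "arguments": {
  "plan": [
    [[1, 0, -3.5, 0, 0, 0, 0.2], [2, 0, -7.5, 0, 0, 0, 0.2], [3, 0, -11, 0, 0, 0, 0.2], [27.7, 7.8, -2.5, 0.023, -0.602, 0.455, 0.2], [27.7, 7.8, -2.5, 0.023, -0.602, 0.455, 0.2], [27.7, 7.8, -2.5, 0.023, -0.602, 0.455, 0.2], [27.7, 7.8, -2.5, 0.023, -0.602, 0.455, 0.2], [27.7, 7.8, -2.5, 0.023, -0.602, 0.455, 0.2], [27.7, 7.8, -0.6, 0.023, -0.602, 0.455, 0.2], [27.7, 7.8, -0.6, 0.023, -0.602, 0.455, 0.2], [27.7, 7.8, -0.6, 0.023, -0.602, 0.455, 0.2], [27.7, 7.8, -0.6, 0.023, -0.602, 0.455, 0.2]]
  ]
}}

```text
time_s: 13.35
tcp_pos: [0.5063, 0.201, 0.0865]
orientation: [-3.138, 0.349, 1.431]
force: [0.9, -0.8, -1.9]
gripper_width: 0.357
grasp_force: 44.8
```

{"name": "jog_arm", "arguments": {
  "plan": [
    [[0, 0, 0, 0, 0, 0, 0.2], [0, 0, 0, 0, 0, 0, 0.2]]
  ]
}}

```text
time_s: 13.55
tcp_pos: [0.5085, 0.1947, 0.0892]
orientation: [-3.141, 0.347, 1.419]
force: [-0.5, -0.6, -1.4]
gripper_width: 0.355
grasp_force: 44.8
```

Run:
```python
from k import *
s=arm.state();print(s["tcp_pos"],s["orientation"],s["force"],s["gripper_width"])
T=optics.get_image("top");S=optics.get_image("side")
p0,r0=baypose(.002,.11,35);print(p0,rel(p0,r0))
# brass nub in both views
r=R.from_euler('xyz',s["orientation"]);
a=np.radians(35);n=np.cos(a)*BX+np.sin(a)*UP
mid=BAY+BX*.002;mid[2]=.11;mid=mid+s["tcp_pos"]-p0
for nm,d in (("T",T),("S",S)):
    nb=proj(d,mid+n*.033);fl=proj(d,mid-n*.029);print(nm,"pred nub",nb,"flat",fl)
    x,y=(nb-12).astype(int);c=cv2.cvtColor(d["color"],cv2.COLOR_BGR2HSV)[y:y+24,x:x+24]
    m=(c[...,0]>14)&(c[...,0]<34)&(c[...,1]>110)&(c[...,2]>90);print([(u+x,v+y,k) for u,v,k in cents(m,1)])
A=cv2.resize(S["color"][165:225,195:255],(400,400),interpolation=cv2.INTER_CUBIC);B=cv2.resize(T["color"][175:235,165:225],(400,400),interpolation=cv2.INTER_CUBIC)
cv2.imwrite("pics/b1.png",np.hstack([A,B]))
```

```text
[0.50848232 0.19466787 0.08924442] [-3.14091786  0.34690795  1.41926457] [-0.47930919 -0.59506825 -1.35550274] 0.3553846646462139
[0.50887484 0.19720959 0.0887533 ] (array([ 0.23, -0.01, -0.01]), array([-0.002,  0.   , -0.003]))
T pred nub [209.65363767 208.21342085] flat [194.64496211 207.94958315]
[(np.float64(213.0), np.float64(197.0), 3), (np.float64(212.0), np.float64(201.5), 4), (np.float64(217.0), np.float64(201.0), 1), (np.float64(214.5), np.float64(205.5), 2), (np.float64(218.5), np.float64(206.0), 4), (np.float64(209.0), np.float64(208.71), 7)]
S pred nub [223.35838339 169.1139934 ] flat [218.15971814 171.61150057]
[(np.float64(222.4), np.float64(169.2), 5)]
```

Run:
```python
from k import *
for a in [(.001,.055,35),(-.001,.0465,35),(-.006,.0445,35)]:
    print(a,rel(*baypose(*a)))
```

```text
(0.001, 0.055, 35) (array([ 2.19, -0.01,  5.13]), array([-0.002,  0.   , -0.003]))
(-0.001, 0.0465, 35) (array([ 2.66, -0.01,  5.86]), array([-0.002,  0.   , -0.003]))
(-0.006, 0.0445, 35) (array([ 3.2 , -0.01,  5.88]), array([-0.002,  0.   , -0.003]))
```

{"name": "jog_arm", "arguments": {
  "plan": [
    [[1.2, 0, 2.5, 0, 0, 0, 0.2], [2.2, 0, 5.1, 0, 0, 0, 0.2], [2.5, 0, 5.5, 0, 0, 0, 0.2], [2.7, 0, 5.85, 0, 0, 0, 0.2], [2.7, 0, 5.85, 0, 0, 0, 0.2], [2.7, 0, 5.85, 0, 0, 0, 0.2]]
  ]
}}

```text
time_s: 14.25
tcp_pos: [0.5095, 0.2022, 0.0256]
orientation: [3.142, 0.346, 1.421]
force: [0.9, -1.6, -0.7]
gripper_width: 0.358
grasp_force: 44.8
```

Run:
```python
from k import *
s=arm.state();print(s["force"],s["tcp_pos"],s["ft_torque"])
for a in [(-.001,.0465,35),(-.006,.0445,35)]:
    print(a,rel(*baypose(*a)))
T=optics.get_image("top");S=optics.get_image("side")
A=cv2.resize(S["color"][170:220,200:250],(400,400),interpolation=cv2.INTER_CUBIC);B=cv2.resize(T["color"][185:235,175:225],(400,400),interpolation=cv2.INTER_CUBIC)
cv2.imwrite("pics/b2.png",np.hstack([A,B]))
for p,nm in ((BAY,"bay"),(BAY+BX*.025+UP*.013,"catch"),(BAY-BX*.025,"spring")): print(nm,proj(S,p),proj(T,p))
```

```text
[ 0.88126995 -1.57369364 -0.74902573] [0.50952605 0.20221449 0.02558718] [-0.11064057 -0.18967749  0.12823767]
(-0.001, 0.0465, 35) (array([-0.18,  0.01,  0.1 ]), array([-0.   ,  0.   , -0.001]))
(-0.006, 0.0445, 35) (array([0.36, 0.01, 0.12]), array([-0.   ,  0.   , -0.001]))
bay [221.48944487 190.98620462] [203.06290478 212.51436191]
catch [224.09731238 191.42180215] [210.25488438 212.94528341]
spring [218.74515724 187.31698931] [195.49400422 211.37826971]
```

View pics/b2.png

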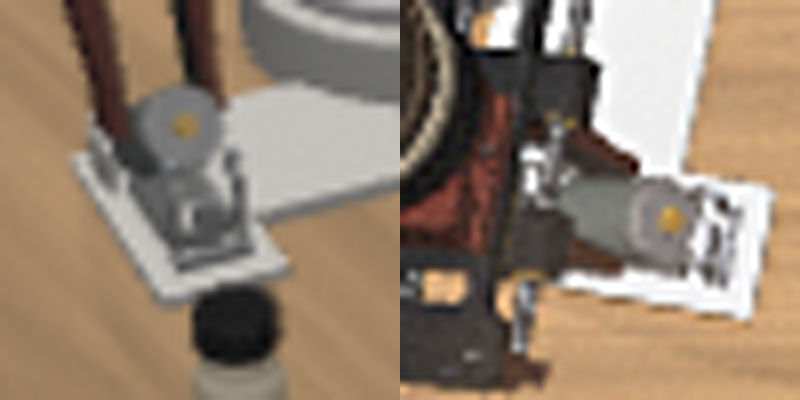

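The cell, nub raised, sits over the trough between the fingers: side crop nub (185,125), right prong top (235,155); top crop nub (670,217), prongs about (715,195) and (720,270). I'll compare these with the projected bay model.

Run:
```python
from k import *
T=optics.get_image("top");S=optics.get_image("side");BY=np.cross(UP,BX);s=arm.state()
def show(nm,x,y,z):
    p=np.r_[BAY[:2],0]+BX*x/1000+BY*y/1000+UP*z/1000
    print(nm,"S",((proj(S,p)-[200,170])*8+3.5).round(),"T",((proj(T,p)-[175,185])*8+3.5+[400,0]).round())
for a in [(31,14,54),(31,-14,54),(25,14,43),(25,-14,43)]: show("prong",*a)
show("tab",33,0,34); show("troughend",27,0,10.4)
p0,r0=baypose(-.001,.0465,35);d=s["tcp_pos"]-p0;print("d bay",d@BX,d@BY,d[2])
x=-1+33*np.cos(.611)+d@BX*1e3;show("nub",x,d@BY*1e3,46.5+33*np.sin(.611)+d[2]*1e3)
for nm,D,(bx,by,w,h) in (("S",S,(200,170,50,50)),("T",T,(175,185,50,50))):
    c=cv2.cvtColor(D["color"],cv2.COLOR_BGR2HSV)[by:by+h,bx:bx+w];m=(c[...,0]>14)&(c[...,0]<34)&(c[...,1]>130)&(c[...,2]>110)
    print(nm,[((u*8+3.5)+(400 if nm=="T" else 0),v*8+3.5,k) for u,v,k in cents(m,3)])
```

```text
prong S [233. 151.] T [704. 190.]
prong S [168. 168.] T [692. 259.]
prong S [228. 166.] T [691. 193.]
prong S [164. 183.] T [680. 261.]
tab S [205. 203.] T [707. 234.]
troughend S [202. 244.] T [698. 242.]
d bay -0.002105850084454853 -0.00015938847747470916 0.00010493680981958631
nub S [192. 127.] T [677. 217.]
S []
T [(np.float64(671.5), np.float64(219.5), 6)]
```

{"name": "jog_arm", "arguments": {
  "plan": [
    [[0.1, 0, 0.12, 0, 0, 0, 0.2], [0.2, 0, 0.25, 0, 0, 0, 0.2], [0.25, 0, 0.25, 0, 0, 0, 0.2], [0.25, 0, 0.25, 0, 0, 0, 0.2], [0.25, 0, 0.25, 0, 0, 0, 0.2]]
  ]
}}

```text
time_s: 14.95
tcp_pos: [0.51, 0.2019, 0.0234]
orientation: [3.141, 0.349, 1.421]
force: [-1.1, -6.3, 15.4]
gripper_width: 0.358
grasp_force: 45.2
```

```bash
cat >> k.py <<'E'
def report():
    s=arm.state();r=R.from_euler('xyz',s["orientation"]);M=r.as_matrix();b=-M[:,2]
    al=LEAN0-np.arctan2(b@BX,b[2]);n=np.cos(al)*BX+np.sin(al)*UP;m=-np.sin(al)*BX+np.cos(al)*UP
    mid=s["tcp_pos"]+.0187*b+OFF[0]*n+OFF[1]*m-BAY;BY=np.cross(UP,BX)
    f=s["force"];print("mid bay mm",np.round([mid@BX*1e3,mid@BY*1e3,mid[2]*1e3+30],1),"alpha",np.degrees(al).round(1),"F bay",np.round([f@BX,f@BY,f[2]],2),"w",round(float(s["gripper_width"]),3),"t",s["time_s"])
E
python3 - <<'E'
from k import *
report()
for a in [(-.006,.0436,35),(-.006,.042,35),(-.005,.0407,25),(-.004,.0369,15),(-.0025,.0325,5),(-.002,.030,0)]: print(a,rel(*baypose(*a)))
E
```

```text
mid bay mm [-2.8  0.4 44.6] alpha 35.2 F bay [ 6.35 -0.12 15.4 ] w 0.358 t 14.95
(-0.006, 0.0436, 35) (array([ 0.34, -0.04, -0.01]), array([-0.   ,  0.003, -0.002]))
(-0.006, 0.042, 35) (array([ 0.39, -0.04,  0.14]), array([-0.   ,  0.003, -0.002]))
(-0.005, 0.0407, 25) (array([ 0.71, -0.05,  0.2 ]), array([-0.   ,  0.178, -0.002]))
(-0.004, 0.0369, 15) (array([ 1.09, -0.05,  0.44]), array([-0.   ,  0.352, -0.002]))
(-0.0025, 0.0325, 5) (array([ 1.42, -0.05,  0.7 ]), array([ 0.   ,  0.527, -0.002]))
(-0.002, 0.03, 0) (array([ 1.6 , -0.05,  0.83]), array([ 0.   ,  0.614, -0.002]))
```

{"name": "jog_arm", "arguments": {
  "plan": [
    [[0.05, 0, -0.1, 0, 0, 0, 0.2], [0.25, 0, -0.2, 0, 0, 0, 0.2], [0.44, 0, -0.26, 0, 0, 0, 0.2], [0.44, 0, -0.26, 0, 0, 0, 0.2], [0.44, 0, -0.26, 0, 0, 0, 0.2]]
  ]
}}

```text
time_s: 15.45
tcp_pos: [0.5102, 0.2034, 0.0243]
orientation: [-3.141, 0.354, 1.419]
force: [0.0, -13.7, 14.7]
gripper_width: 0.355
grasp_force: 45.1
```

Run:
```python
from k import *
report()
```

```text
mid bay mm [-4.5  0.4 45.5] alpha 35.5 F bay [13.51  2.03 14.75] w 0.355 t 15.45
```

{"name": "jog_arm", "arguments": {
  "plan": [
    [[-0.05, 0, -0.14, 0, 0, 0, 0.2], [-0.05, 0, -0.14, 0, 0, 0, 0.2], [-0.05, 0, -0.14, 0, 0, 0, 0.2]]
  ]
}}

```text
time_s: 15.75
tcp_pos: [0.51, 0.204, 0.0251]
orientation: [-3.141, 0.353, 1.42]
force: [0.4, -11.9, 7.6]
gripper_width: 0.355
grasp_force: 44.9
```

Run:
```python
from k import *
report()
T=optics.get_image("top");S=optics.get_image("side")
A=cv2.resize(S["color"][170:220,200:250],(400,400),interpolation=cv2.INTER_CUBIC);B=cv2.resize(T["color"][185:235,175:225],(400,400),interpolation=cv2.INTER_CUBIC)
cv2.imwrite("pics/b3.png",np.hstack([A,B]))
for nm,D,(bx,by,w,h) in (("S",S,(200,170,50,50)),("T",T,(175,185,50,50))):
    c=cv2.cvtColor(D["color"],cv2.COLOR_BGR2HSV)[by:by+h,bx:bx+w];m=(c[...,0]>14)&(c[...,0]<34)&(c[...,1]>90)&(c[...,2]>90)
    print(nm,[((u*8+3.5)+(400 if nm=="T" else 0),v*8+3.5,k) for u,v,k in cents(m,2)])
BY=np.cross(UP,BX)
for al in (30,35,40):
    a=np.radians(al);p=BAY+BX*(-.0045)+.031*(np.cos(a)*BX+np.sin(a)*UP);p[2]+=.0155
    print(al,(proj(S,p)-[200,170])*8+3.5,(proj(T,p)-[175,185])*8+[403.5,3.5])
```

```text
mid bay mm [-5.1  0.2 46.3] alpha 35.4 F bay [11.74  2.16  7.55] w 0.355 t 15.75
S [(np.float64(67.02000000000001), np.float64(242.06), 724), (np.float64(145.5), np.float64(44.14), 83), (np.float64(233.42), np.float64(50.38), 42), (np.float64(185.9), np.float64(118.7), 5), (np.float64(342.06), np.float64(303.82), 349)]
T [(np.float64(688.06), np.float64(258.86), 692), (np.float64(476.22), np.float64(32.620000000000005), 11), (np.float64(543.5), np.float64(115.5), 2), (np.float64(667.5), np.float64(219.5), 9), (np.float64(437.42), np.float64(284.46), 17)]
30 [191.35732649 134.11780838] [674.59280773 218.07109412]
35 [189.69570495 127.57658836] [670.40948741 216.49848776]
40 [187.87408623 121.08802331] [665.76615093 214.91011205]
```

```bash
cat >> k.py <<'E'
def step(A,B):
    (p,r),(p2,r2)=baypose(*A),baypose(*B);print(B,np.round(r.inv().apply(p2-p)*100,2).tolist(),np.round((r.inv()*r2).as_rotvec(),3).tolist())
E
python3 - <<'E'
from k import *
A=(-.0096,.0459,35)
for B in [(-.0044,.0455,35),(-.0038,.0435,30),(-.0031,.0415,25),(-.0024,.0397,20),(-.0017,.0377,15)]: step(A,B)
E
```

```text
(-0.0044, 0.0455, 35) [-0.48, -0.0, 0.21] [0.0, 0.0, 0.0]
(-0.0038, 0.0435, 30) [-0.28, -0.0, 0.39] [0.0, 0.087, 0.0]
(-0.0031, 0.0415, 25) [-0.1, -0.0, 0.55] [0.0, 0.175, 0.0]
(-0.0024, 0.0397, 20) [0.08, 0.0, 0.67] [-0.0, 0.262, -0.0]
(-0.0017, 0.0377, 15) [0.25, -0.0, 0.8] [0.0, 0.349, -0.0]
```

{"name": "jog_arm", "arguments": {
  "plan": [
    [[-0.25, 0, 0.1, 0, 0, 0, 0.2], [-0.48, 0, 0.2, 0, 0, 0, 0.2], [-0.28, 0, 0.38, 0, 0.087, 0, 0.2], [-0.1, 0, 0.54, 0, 0.175, 0, 0.2], [-0.1, 0, 0.54, 0, 0.175, 0, 0.2], [-0.1, 0, 0.54, 0, 0.175, 0, 0.2]]
  ],
  "squeeze": 55
}}

```text
time_s: 16.45
tcp_pos: [0.5117, 0.2063, 0.0203]
orientation: [3.139, 0.171, 1.421]
force: [5.9, -5.0, 5.1]
gripper_width: 0.355
grasp_force: 53.1
```

```bash
cat >> k.py <<'E'
def nub():
    for nm,D,(bx,by,w,h) in (("S",optics.get_image("side"),(210,174,32,36)),("T",optics.get_image("top"),(198,200,30,24))):
        c=cv2.cvtColor(D["color"],cv2.COLOR_BGR2HSV)[by:by+h,bx:bx+w];m=(c[...,0]>14)&(c[...,0]<34)&(c[...,1]>100)&(c[...,2]>90)
        print(nm,[(u+bx,v+by,k) for u,v,k in cents(m,2)])
        s=arm.state();r=R.from_euler('xyz',s["orientation"]);b=-r.as_matrix()[:,2];al=LEAN0-np.arctan2(b@BX,b[2])
        for e in (0,.1,.2):
            a=al+e;n=np.cos(al)*BX+np.sin(al)*UP;m2=-np.sin(al)*BX+np.cos(al)*UP
            mid=s["tcp_pos"]+.0187*b+OFF[0]*n+OFF[1]*m2;print("  pred +%.1f"%e,proj(D,mid+.031*(np.cos(a)*BX+np.sin(a)*UP)).round(2))
E
python3 - <<'E'
from k import *
report();nub()
E
```

```text
mid bay mm [-3.7  1.4 42. ] alpha 25.0 F bay [4.08 6.56 5.1 ] w 0.355 t 16.45
S [(np.float64(218.7), np.float64(177.1), 20), (np.float64(229.5), np.float64(178.67), 6), (np.float64(210.5), np.float64(179.5), 2), (np.float64(224.5), np.float64(188.0), 6), (np.float64(210.83), np.float64(199.82999999999998), 6), (np.float64(237.46), np.float64(203.92000000000002), 13), (np.float64(214.75), np.float64(205.5), 8), (np.float64(240.5), np.float64(204.5), 2)]
  pred +0.0 [224.19 188.1 ]
  pred +0.1 [223.98 187.16]
  pred +0.2 [223.74 186.23]
T [(np.float64(221.81), np.float64(209.53), 211), (np.float64(210.11), np.float64(211.67), 9), (np.float64(201.6), np.float64(222.7), 10)]
  pred +0.0 [209.74 211.84]
  pred +0.1 [209.2  211.62]
  pred +0.2 [208.59 211.4 ]
```

Run:
```python
from k import *
A=(-.0031,.0415,25)
for B in [(-.0024,.0394,20,.002),(-.0017,.0374,15,.002),(-.0012,.035,10,.002),(-.0008,.0325,5,.002),(-.0006,.0303,0,.002),(-.0006,.0295,-3,.002)]: step(A,B)
```

```text
(-0.0024, 0.0394, 20, 0.002) [0.15, 0.2, 0.18] [-0.0, 0.087, -0.0]
(-0.0017, 0.0374, 15, 0.002) [0.3, 0.2, 0.34] [0.0, 0.175, -0.0]
(-0.0012, 0.035, 10, 0.002) [0.47, 0.2, 0.52] [0.0, 0.262, -0.0]
(-0.0008, 0.0325, 5, 0.002) [0.64, 0.2, 0.69] [0.0, 0.349, 0.0]
(-0.0006, 0.0303, 0, 0.002) [0.82, 0.2, 0.81] [0.0, 0.436, 0.0]
(-0.0006, 0.0295, -3, 0.002) [0.93, 0.2, 0.82] [0.0, 0.489, -0.0]
```

{"name": "jog_arm", "arguments": {
  "plan": [
    [[0, 0.2, 0, 0, 0, 0, 0.2], [0.15, 0.2, 0.18, 0, 0.087, 0, 0.2], [0.3, 0.2, 0.34, 0, 0.175, 0, 0.2], [0.3, 0.2, 0.34, 0, 0.175, 0, 0.2], [0.3, 0.2, 0.34, 0, 0.175, 0, 0.2]]
  ]
}}

```text
time_s: 17.05
tcp_pos: [0.5129, 0.2079, 0.0157]
orientation: [3.141, -0.001, 1.422]
force: [3.1, -7.0, 7.0]
gripper_width: 0.353
grasp_force: 53.2
```

Run:
```python
from k import *
report();nub()
```

```text
mid bay mm [-1.6  2.4 37.1] alpha 15.1 F bay [6.51 4.13 6.98] w 0.353 t 17.05
S [(np.float64(218.6), np.float64(174.2), 5), (np.float64(220.5), np.float64(178.5), 4), (np.float64(230.5), np.float64(179.0), 2), (np.float64(211.0), np.float64(182.67), 3), (np.float64(225.5), np.float64(191.0), 6), (np.float64(211.0), np.float64(198.82999999999998), 6), (np.float64(237.36), np.float64(200.71), 14), (np.float64(213.33), np.float64(202.67000000000002), 3), (np.float64(237.0), np.float64(205.5), 2), (np.float64(216.0), np.float64(206.67000000000002), 3), (np.float64(237.5), np.float64(208.5), 2)]
  pred +0.0 [225.14 191.17]
  pred +0.1 [224.98 190.25]
  pred +0.2 [224.78 189.33]
T [(np.float64(221.72), np.float64(209.38), 214), (np.float64(211.5), np.float64(212.0), 6), (np.float64(207.5), np.float64(223.0), 2)]
  pred +0.0 [211.3  212.23]
  pred +0.1 [210.92 212.03]
  pred +0.2 [210.45 211.81]
```

Run:
```python
from k import *
A=(-.0017,.0374,15)
for B in [(-.001,.035,10,.0012),(-.0005,.0325,5,.0012),(-.0002,.0303,0,.0012)]: step(A,B)
```

```text
(-0.001, 0.035, 10, 0.0012) [0.11, 0.12, 0.2] [0.0, 0.087, -0.0]
(-0.0005, 0.0325, 5, 0.0012) [0.25, 0.12, 0.4] [0.0, 0.175, -0.0]
(-0.0002, 0.0303, 0, 0.0012) [0.39, 0.12, 0.55] [-0.0, 0.262, 0.0]
```

{"name": "jog_arm", "arguments": {
  "plan": [
    [[0.11, 0.12, 0.2, 0, 0.087, 0, 0.2], [0.25, 0.12, 0.4, 0, 0.175, 0, 0.2], [0.25, 0.12, 0.4, 0, 0.175, 0, 0.2], [0.25, 0.12, 0.4, 0, 0.175, 0, 0.2]]
  ]
}}

```text
time_s: 17.55
tcp_pos: [0.5143, 0.2112, 0.0114]
orientation: [-3.141, -0.178, 1.422]
force: [2.8, -4.6, 6.0]
gripper_width: 0.348
grasp_force: 54.9
```

Run:
```python
from k import *
report();nub()
```

```text
mid bay mm [-1.5  3.3 31.9] alpha 5.0 F bay [4.13 3.45 5.96] w 0.348 t 17.55
S [(np.float64(223.0), np.float64(174.5), 2), (np.float64(219.5), np.float64(177.5), 2), (np.float64(222.0), np.float64(178.5), 2), (np.float64(231.0), np.float64(179.5), 2), (np.float64(211.0), np.float64(181.0), 3), (np.float64(225.33), np.float64(193.32999999999998), 3), (np.float64(210.5), np.float64(198.5), 2), (np.float64(236.8), np.float64(200.3), 10), (np.float64(211.6), np.float64(203.8), 5), (np.float64(214.0), np.float64(202.5), 2), (np.float64(240.5), np.float64(203.0), 2), (np.float64(215.0), np.float64(205.5), 2), (np.float64(237.25), np.float64(204.5), 4)]
  pred +0.0 [225.64 193.95]
  pred +0.1 [225.54 193.1 ]
  pred +0.2 [225.41 192.21]
T []
  pred +0.0 [211.9  212.61]
  pred +0.1 [211.68 212.42]
  pred +0.2 [211.37 212.22]
```

{"name": "jog_arm", "arguments": {
  "plan": [
    [[0.14, 0.05, 0.15, 0, 0.087, 0, 0.2], [0.14, 0.05, 0.18, 0, 0.087, 0, 0.2], [0.24, 0.05, 0.24, 0, 0.14, 0, 0.2], [0.24, 0.05, 0.28, 0, 0.14, 0, 0.2], [0.24, 0.05, 0.28, 0, 0.14, 0, 0.2]]
  ]
}}

```text
time_s: 18.15
tcp_pos: [0.5144, 0.2163, 0.011]
orientation: [-3.14, -0.321, 1.425]
force: [-5.6, -7.4, 30.4]
gripper_width: 0.349
grasp_force: 55.9
```

Run:
```python
from k import *
report();nub()
```

```text
mid bay mm [-3.6  2.7 30.3] alpha -3.2 F bay [ 8.12 -4.49 30.37] w 0.349 t 18.15
S [(np.float64(210.8), np.float64(197.4), 5), (np.float64(238.05), np.float64(203.25), 20), (np.float64(211.4), np.float64(203.1), 10), (np.float64(211.5), np.float64(207.5), 2), (np.float64(217.5), np.float64(207.5), 2)]
  pred +0.0 [225.38 195.27]
  pred +0.1 [225.33 194.48]
  pred +0.2 [225.24 193.64]
T [(np.float64(204.5), np.float64(223.0), 6)]
  pred +0.0 [211.52 213.02]
  pred +0.1 [211.44 212.86]
  pred +0.2 [211.26 212.68]
```

{"name": "jog_arm", "arguments": {
  "plan": [
    [[0, 0, -0.1, 0, 0, 0, 0.2], [0, 0, -0.1, 0, 0, 0, 0.4], [0, 0, -0.1, 0, 0, 0, 0.6], [0, 0, -0.1, 0, 0, 0, 0.7], [0, 0, -0.1, 0, 0, 0, 0.7], [0, 0, -2, 0, 0, 0, 0.7], [0, 0, -6, 0, 0, 0, 0.7], [0, 0, -10, 0, 0, 0, 0.7], [2, 0, -14, 0, 0, 0, 0.7], [6, 0, -16, 0, 0, 0, 0.7], [12, 0, -18, 0, 0, 0, 0.7], [12, 0, -18, 0, 0, 0, 0.7]]
  ]
}}

```text
time_s: 19.45
tcp_pos: [0.5234, 0.2756, 0.2211]
orientation: [3.139, -0.322, 1.428]
force: [-0.3, 0.8, 0.1]
gripper_width: 0.7
grasp_force: 0.0
```

Run:
```python
from k import *
report();s=arm.state();print(s["tcp_pos"])
T=optics.get_image("top");S=optics.get_image("side")
# bright brass & cell body masks near the bay
c=cv2.cvtColor(T["color"],cv2.COLOR_BGR2HSV)
for nm,D,(x,y,w,h) in (("T",T,(182,198,38,26)),("S",S,(208,176,32,32))):
    h_=cv2.cvtColor(D["color"],cv2.COLOR_BGR2HSV)[y:y+h,x:x+w]
    print(nm,x,y);print("\n".join("".join("B" if (14<p[0]<34 and p[1]>110) else ("#" if p[2]<70 else "+" if p[2]<130 else "-" if p[2]<190 else " ") for p in row) for row in h_))
for nm,a in (("flat",(-.029,0)),("mid",(0,0)),("nub",(.033,0))):
    p=BAY+BX*(a[0]+.0027)+UP*a[1];print(nm,proj(T,p).round(1),proj(S,p).round(1))
```

```text
mid bay mm [-63.6   2.8 240.4] alpha -3.3 F bay [-0.77 -0.42  0.09] w 0.7 t 19.45
[0.52344654 0.27562351 0.22109564]
T 182 198
#+#+++++++++++++++++++++++++++++++++++
##++++++++++++++++++++++++++++++++++++
###+++++++++++++++++++++++++++++++++++
##++++++++++++++++++++++++++++++++++++
##+#++++++++++++++++++++++++++++++++++
###+++++++++++++++++++++++++++++++++++
###+++++++++++++++++++++++++++++++++++
##+#++++++++++++++++++++++++++++++++++
###+++++++++++++++++++++++++++++++++++
###+++++++++++++++++++++++++++++++++++
###+++++++++++++++++++++++++++++++++++
####++++++++++++++++++++++++++++++++++
####++++++++++++++++++++++++++++++++++
####++++++++++++++++++++++++++++++++++
####++++++++++++++++++++++++++++++++++
####++++++++++++++++++++++++++++++++++
#####+++++++++++++++++++++++++++++++++
#####+++++++++++++++++++++++++++++++++
######++++++++++++++++++++++++++++++++
###++#++++++++++++++++++++++++++++++++
###+-+++++++++++++++++++++++++++++++++
###--+#+++++++++++++++++++++++++++++++
###-B+#+++++++++++++++++++++++++++++++
###  -#+++++++++++++++++++++++++++++++
##+  -+++++++++++++++++++++++++++++++
[... 503 characters left out ...]
         
----++++#++++-++-+++++-         
-- -++--++++++-+++++++-         
-----+--+#+++++++++++++         
--------+##++++++++++++         
---- ---++#++++++-+++++       --
-----   -+++++++-++++++    ---++
------  --+#+++++++++++---++++++
------   -+++++++++++++-++++----
-------   -++++++++++++---------
--------  --+++++++++++- -------
--------   --++#++++-++-  ------
---------   -++-++++++++  ------
----------  -++++++++---    ----
----------   -+++-----    ------
---------+-  -----    --++++----
------------      -+++++++------
------------   --++######+------
-----------++++++#########+-----
flat [195.1 211.3] [218.6 187.1]
mid [203.9 212.6] [221.8 191.4]
nub [213.9 214.1] [225.6 196.4]
```

Run:
```python
from k import *
s=arm.state();print(rel([.3,.5,.3],R.from_euler('xyz',s["orientation"])), rel([.3,.5,.3],R.from_euler('xyz',[3.14,0,1.9])))
```

```text
(array([ 20.88, -25.31,  -1.72]), array([0., 0., 0.])) (array([ 20.88, -25.31,  -1.72]), array([ 0.074, -0.313, -0.47 ]))
```

{"name": "jog_arm", "arguments": {
  "plan": [
    [[20.9, -25.3, -1.7, 0.074, -0.313, -0.47, 0.7], [20.9, -25.3, -1.7, 0.074, -0.313, -0.47, 0.7], [20.9, -25.3, -1.7, 0.074, -0.313, -0.47, 0.7], [20.9, -25.3, -1.7, 0.074, -0.313, -0.47, 0.7], [20.9, -25.3, -1.7, 0.074, -0.313, -0.47, 0.7], [20.9, -25.3, -1.7, 0.074, -0.313, -0.47, 0.7], [20.9, -25.3, -1.7, 0.074, -0.313, -0.47, 0.7], [20.9, -25.3, -1.7, 0.074, -0.313, -0.47, 0.7]]
  ]
}}

```text
time_s: 20.35
tcp_pos: [0.2979, 0.5006, 0.2978]
orientation: [-3.139, 0.001, 1.902]
force: [-0.1, -0.1, 0.3]
gripper_width: 0.703
grasp_force: 0.0
```

Run:
```python
from k import *
s=arm.state();print(s["tcp_pos"])
T=optics.get_image("top");S=optics.get_image("side")
cv2.imwrite("pics/f1.png",T["color"]);cv2.imwrite("pics/f1s.png",S["color"])
for nm,D,(x,y,w,h) in (("T",T,(182,200,40,26)),("S",S,(208,178,32,32))):
    h_=cv2.cvtColor(D["color"],cv2.COLOR_BGR2HSV)[y:y+h,x:x+w]
    print(nm,x,y);print("\n".join("".join("B" if (14<p[0]<34 and p[1]>90) else " .:-=+*%#@"[::-1][min(9,int(p[2])*10//256)] for p in row) for row in h_))
t0=cv2.imread("pics/top0.png");s0=cv2.imread("pics/side0.png")
for nm,a,b,(x,y,w,h) in (("T",t0,T["color"],(182,195,40,35)),("S",s0,S["color"],(205,172,38,40))):
    d=cv2.absdiff(a,b)[y:y+h,x:x+w].max(2)>35
    yy,xx=np.nonzero(d);print(nm,"diff n",d.sum(),cents(d,6)); print(cv2.minAreaRect(np.c_[xx+x,yy+y].astype(np.float32)))
```

```text
[0.29790953 0.50062454 0.29776533]
T 182 200
B:  ........................ =-BBBBBBBBB
-:  ........................ -BBBBBBBB:B
B-   .......................:-BBBBBBBBBB
BBB==-..  ..................::BB:BBBBB:B
:BBBB. :.....  . .......... :-B-BBBBBBBB
:BBBB. :++=::. :..  ....... =BBBBB:::BBB
BBBBB  +*:-==*+%=-.  . . .  -=::BBBBBBBB
BB-BB  ++   .=++***++=:-.      ..--=-B-:
BBBB=  *:   --=++++++*****+=:-+:.    .:-
BBBB. .*#:=--=+++++++++++++***+-==     :
BBBB  .*#*=*-=++++++++++++++=-*.+#:... -
BBBB  +%**+%==++++++++++++++-=% :*+=.. =
BBBB  ++=+==-=+++++++++++++=-=+:..--.  =
-BB-  +:  .-=++++++++++++++=-*B-*.-:.  =
BBB. :*:   ==++++++++++++=+=-+B-*-+.  :B
BBB  -- .. =+***+++++++++++--*B-%-- . -B
BBB -: ..  .=++*****+++++++==*:++-=.. =B
:BB  -++=-: :- -++*********=+=:==--.  =B
:B:    .:-===+.  ..:-=++***+*-+%+=:.  -B
BBBB=-:.         .     ..:==+ :%++:. :BB
BBBBBBBBB==-.. . .  . .        =-+   -BB
::BBB:BB.BBBBBB+--.....  .. ...  :.  =BB
BBBBBBBBBBBBBBBBBBB=+=--.. ...    .  =BB
BBBBBBBBB:BB:BBBBBBBBBBB-B==-:.      -BB
BBBBBBBBBBBBBB::BBBB:BB:BBBBBBBBB=-.:BBB
BBBBBBBBBBBBBBBB:BBBBBBBBBBBBB
[... 761 characters left out ...]
%%%**+=++=::-BBBBB
BBBBBBB==:::-+*=++++***+::-=BBBB
BBBBBBBB=:::-+++****+=-:::::BBBB
BBBBBBBB=+:::-**+=-:::::::-==BBB
BBBBBBBBB+=:::-:::::::-=++++=BBB
BBBBBBBBBB=:::::::-+*****+=BBBBB
BBBBBBBBBB==:::-+*%#####%*BBBBBB
BBBBBBBBBBB+++++*#########*BBBBB
BBBBBBBBBBB-===B%#########%BBBBB
BBBBBBBBBBBBBBBB##########%BBBBB
T diff n 109 [(np.float64(19.24), np.float64(16.57), 109)]
((201.0, 211.0), (24.0, 10.0), -0.0)
S diff n 50 [(np.float64(12.5), np.float64(13.67), 6), (np.float64(12.0), np.float64(18.64), 14), (np.float64(21.57), np.float64(19.29), 21), (np.float64(17.57), np.float64(24.29), 7)]
((221.86062622070312, 190.53277587890625), (14.724241256713867, 9.858839988708496), 50.194427490234375)
```

Run:
```python
from k import *
def art(D,x,y,w,h): return [" ".join("%3d"%v for v in row) for row in cv2.cvtColor(D,cv2.COLOR_BGR2GRAY)[y:y+h,x:x+w]]
for n,a,b,(x,y,w,h) in (("S",cv2.imread("pics/side0.png"),cv2.imread("pics/f1s.png"),(221,186,12,12)),("T",cv2.imread("pics/top0.png"),cv2.imread("pics/f1.png"),(208,205,14,17))):
    print(n,x,y)
    for i,(p,q) in enumerate(zip(art(a,x,y,w,h),art(b,x,y,w,h))): print(y+i,p," | ",q)
b=cv2.imread("pics/f1.png")
```

```text
S 221 186
186 115  96  99 135 161 187 186 188 188 187 187 187  |  104 103 100 105 142 187 189 189 188 187 188 188
187  84  85  90  98 135 189 188 187 188 188 187 189  |  105 103 100  96 115 168 188 188 188 187 188 189
188  77  81  88  94 130 187 180 152 159 187 187 187  |  105 105 104 100  98 130 180 152 157 188 187 188
189  86 110 125  93 124 174 173 104 116 168 187 188  |  104 105 104 100  94 113 135 103 116 168 188 188
190 145 173 133 100 122 172 171  89 123 175 187 186  |  130 114 107 129 124 119 107  89 124 177 188 188
191 111 143 107 107 141 185 176 119 122 169 187 188  |  105 129 110  95  82  84  78  84 124 171 188 187
192 102 107 103 102 119 160 186 166  92 126 187 187  |  103 104  83  79  76  78  76  80  92 126 188 188
193 108 112 101 102 103 123 168 170  76 117 187 187  |  108 101  78  77  78  78  77  76  76 115 188 189
194  96 105 103 101 105 120 145 172  94 117 187 188  |   91  81  84 103 111 109  88  76  76 116 189 187
195  85 114 138 122 107 106 114 143  98 117 187 187  |   76  75  89 126 109 103  89  77  77 116 189 188
196  75 116 167  84  82  82  88 103  77 106 161 15
[... 1507 characters left out ...]
 236 118  98 167 142 227 227 239 121 151  |  111 140 132  94 195 106 100 172 137 228 229 238 121 145
217 115 109 113 143 164 130 143 147 160 228 230 240 127 146  |   94 122 120 149 173 127 144 152 162 228 231 240 128 144
218 101 107  71 159 121  69 116 144 182 228 230 230 137 142  |   76 104  72 161 117  70 119 142 179 230 235 231 138 138
219 145 142 105 241 180  67 116 111 185 230 233 189 149 152  |  147 133 102 238 181  70 115 113 187 229 233 187 158 151
220 234 236 238 234 243 144 151 107 227 232 237 168 153 158  |  238 235 237 234 241 146 155 106 230 232 233 164 150 156
221 231 227 229 227 228 232 239 201 228 229 238 121 148 159  |  228 230 228 227 228 235 240 196 229 230 239 130 149 159
```

Run:
```python
from k import *
T=optics.get_image("top");S=optics.get_image("side")
print("nub vis",((tri([(T,212.1,214.2),(S,224.6,194.4)])-BAY)@np.c_[BX,np.cross(UP,BX),UP]*1e3).round(1))
for nm,p in (("nub top x31 z35",(31,5)),("front rim top x29 z47",(29,17)),("back rim top",(-29,17))):
    P=BAY+BX*p[0]/1e3+UP*p[1]/1e3+np.cross(UP,BX)*.002;print(nm,proj(T,P).round(1),proj(S,P).round(1))
```

```text
nub vis [30.7 -1.5  5.2]
nub top x31 z35 [212.4 213.1] [225.5 194.3]
front rim top x29 z47 [211.5 212.3] [225.1 190.8]
back rim top [193.7 209.6] [218.6 182.3]
```

The visible nub top triangulates to x = 31 mm, 5 mm above the bay axis, which is where it belongs when loaded. The prongs' pixels match the first picture, so the cell is level and the catch has closed. I'll hand in.

```bash
python3 -c "
from cell import arm
print(arm.sign_off())"
```

```text
the job is handed in; nothing more can be done
None
```

I laid the fat cell in the V rest, took it again across its side and loaded it into the bay. I handed the job in at about 20 s of the 53 s allowed; no verdict came back. In the last images the cell is level with its nub at the tab and both prongs back at their free position, but I inferred the spring push from that and did not measure it.

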